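Swap the drawer front under the pressing weights

ROBOT

A 6-joint arm with a two-finger parallel gripper is mounted at the origin on the work surface. World frame = base frame: x ahead of the robot, y to its left, z up, the work surface at z = 0. Lengths are in m, angles in rad, forces in N, time in s.
With the tool pointing down it reaches from about 0.35 to 0.775 m from the base axis. Payload 7.3 kg.
Tool frame: the origin (TCP) lies at the very end of the fingers, on their centre line; the grasp point (between the pads) lies 19 mm behind it; z points along the fingers, x is the direction in which the jaws open and shut, and the axes are right-handed (so a half turn about z gives the same grasp; the last joint's range is limited). The gripper opens to 92 mm and grips with 3 to 60 N. Pads are 19 mm wide; open, the fingers measure 130 mm over their backs; the gripper's body (75 mm by 190 mm) begins 47 mm behind the grasp point.
Start: joints at [1.204, 0.342, 1.524, -0, 1.275, -0.146], TCP at [0.115, 0.512, 0.227] pointing down, gripper open.
Joint ranges: [-2.53, 2.53], [-0.77, 2.02], [0.04, 2.7], [-1, 4.14], [0.28, 2.66], [-3.11, 3.11]. Speed limits (rad/s): [2.57, 2.57, 3.14, 3.14, 3.14, 3.14].

INTERFACE

Orientations are given as [roll, pitch, yaw] about the fixed x, y, z axes, in that order (R = Rz(yaw) Ry(pitch) Rx(roll)).
In Python, from cell import robot, read_camera, nets gives the robot as it stands. The module is installed in compiled form; this text tells all that it offers.
- The arm moves only by the tool carry_out, never from a script. Its arguments are lists of equal length, an entry for each row: "translation": the shift along the tool's x, y, z in m, a list of three; "turn": the turn, a rotation vector about the tool's x, y, z in rad, a list of three; "gripper": the gripper's target within -1 to 1 (shut at 1, half-way at 0, fully open at -1). A call has 1 to 10 rows; each row shifts and turns the commanded pose from where the row before left it, along the tool's axes as they then stand; what a row does not reach is not made up. A row lasts 1/10 s, in which the tool goes at most 50 mm and 8.59 degrees, less where a joint would pass 70% of its speed; a pose out of reach is approached as far as the arm can. A call with a gripper value outside its range is refused whole. The fingers move at their own pace and stop on an object; "squeeze" is the grip in N (left out, the last holds). Time passes only in rows, so rows that do not move let the fingers close. It gives the time, the measured TCP pose, the force and the opening at its end, in the units of the state.
- robot.observe(): the state, without advancing time (a new reading comes with each control period).
- read_camera(name): name is "scene" or "top" or "wrist"; returns a dict with "img" (384x512x3 uint8, red, green, blue), "fx", "fy", "cx", "cy" (pixels), "world_from_camera" (4x4, takes a point from camera to world coordinates). Camera axes: x right, y down, z forward; pixel columns grow to the right and rows downward; lengths in m; the calibration is good to about 2 mm. A picture is of the moment at which its call begins. There is no depth.
- robot.hand_in(): hands the job in, once; it reports no verdict.
Trained networks look in a picture, given as the dict that the camera call returned (one of the last four; its "shot" number tells which), for a name from the list of things; names that differ only in an ending like _2 or _b are one class to them, and where a whole thing is asked for, a point or a joint stands for the part that bears it (a point fixed in the world has none). Each returns a list of dicts, best first, with "score" (0 to 1); they miss things now and then, are a little off and sometimes report something else, mostly with a low value. They report only what shows in the picture. A call takes as long as a camera call.
- nets.regions_of(picture, name): "region" (384x512 bool, what is visible of it) and "pixel" ([column, row] in pixels, amid what is visible of it).
- nets.tip_of(picture, name): "pixel" ([column, row] in pixels: a listed point, or the origin of a listed thing).
The state is a dict: "time": time; "qpos": joint angles; "qvel": joint speeds; "joint_efforts": joint torques, N m; "tool_pos": TCP position; "tool_rot": TCP orientation; "contact_force": force on the tool from outside, world axes, zero at the start; "torque": the same for the moment, N m; "opening": finger opening in m.
Only numpy, scipy, OpenCV 4.12 (cv2) and the standard library are available. Lean on these libraries where they do the work, as an engineer would, in place of code of your own. Each camera call takes 0.05 s, during which the arm holds its last target. There are 200 camera calls.

TASK

The inlay in the walnut drawer front has set: clear the two weights and then the caul onto the grey mat, lift the walnut front out from beneath and lay it centred on the drying rack, square across its two bars. Then lay the cherry front in its place on the white press base, squarely between the end stops, put the caul back centred along it and stand the weights back on the caul, one over each end as before. Set everything down rather than dropping it, and leave the glue bottle and the block of router bits where they stand.

Things in the scene. Friction and masses are not known exactly. Their poses are not given: they have to be found in the camera images.
- press_base: White-faced press board, fixed, 290 x 120 x 18 mm (x, y, z). Origin at the centre of its underside, so its top face is at z = 18 mm. Its x axis runs along its length. Two beech end stops stand on it, each 13 mm long, 70 mm wide and 8 mm high above the face, inner faces 127 mm either side of the middle in x. A front lies between them lengthwise, with 12 mm to spare at each end.
- side_mat: Grey rubber mat, fixed, 250 (x) x 180 (y) x 4 mm, with a thin pale border line. The side area for the weights and the caul. Origin at the centre of its underside; top at z = 4 mm.
- rack: Drying rack, fixed: dark blue board 230 (x) x 110 (y) x 8 mm with two aluminium bars across it (along y, 110 mm long, 14 mm wide), 75 mm either side of the middle in x, their tops 24 mm above the bench. Origin at the centre of its underside. A front lies on the bars with its length along the rack's x.
- walnut_front: Loose drawer front of dark brown walnut with a pale inlaid line, 230 (x) x 62 (y) x 18 mm, about 0.17 kg. Origin at the centre of its underside, x along its length. At the start it lies on the press base under the caul, its two ends showing 30 mm.
- cherry_front: Loose drawer front of orange-red cherry with a pale inlaid line, 230 (x) x 62 (y) x 18 mm, about 0.17 kg. Origin at the centre of its underside, x along its length. At the start it lies flat on the bench.
- caul: Caul: loose block of pale plywood, 170 (x) x 60 (y) x 22 mm, about 0.16 kg, with a dark line across its middle and two round darker wear marks 50 mm either side of the middle in x, where the weights stand. Origin at the centre of its underside, x along its length. At the start it lies lengthwise on the walnut front.
- red_weight: Round red iron weight, about 0.65 kg: body 54 mm in diameter and 36 mm high, with a steel knob 28 mm in diameter and 34 mm high on top (70 mm in all). Origin at the centre of its underside. Stands at the start on one end of the caul. The two weights may change ends.
- blue_weight: Round blue iron weight, same shape and mass as the red one: body 54 mm in diameter and 36 mm high, steel knob 28 mm in diameter and 34 mm high on top. Origin at the centre of its underside. Stands at the start on the other end of the caul.
- glue_bottle: Bystander: white glue bottle with a yellow label and an orange nozzle, 62 mm in diameter, 172 mm high, loose, 0.35 kg. Origin at the centre of its underside. To be left alone.
- bit_block: Bystander: beech block holding small copper-coloured router bits, 60 (x) x 100 (y) mm, 53 mm high with the bits, loose, 0.22 kg. Origin at the centre of its underside. To be left alone.

How it is judged:
By the outcome, as a careful person would: the job done as asked, in the order asked, and still so for the second after the job is handed in, with the robot touching nothing.
It also fails if it takes over 144 s, if anything falls off the work surface, if the arm or the gripper's body presses on something with over 40 N, if the wrist force passes 120 N, or if a joint passes its speed limit or range.

## Working session

There is one attempt and no reset: what is moved stays moved. The work goes in short steps, Python scripts to look and compute and a tool call to move; the robot and the scene stay as the last step left them, time stands still between calls to the robot, and variables do not carry over. Pictures are saved under pics/ and viewed, about 12 in all and at most 16, crops included, and the job is handed in when it is done.

Besides the shell and the picture viewer there is one more tool, called in YAML: its name, and indented under it one key for each argument. carry_out: Moves the arm, as the interface text tells. Its arguments: {"type":"object","properties":{"translation":{"type":"array","items":{"type":"array","items":{"type":"number"}}},"turn":{"type":"array","items":{"type":"array","items":{"type":"number"}}},"gripper":{"type":"array","items":{"type":"number"}},"squeeze":{"type":"number"}},"required":["translation","turn","gripper"]}

```bash
mkdir -p pics; ls
python3 - <<'E'
from cell import robot, read_camera, nets
import cv2, numpy as np
print(robot.observe())
for n in ("scene","top"):
    p=read_camera(n); cv2.imwrite(f"pics/{n}0.png",p["img"][:,:,::-1])
    print(n,p["fx"],p["cx"],p["cy"],p["world_from_camera"].round(3).tolist())
E
```

```text
pics
{'time': 0.0, 'qpos': array([ 1.20401215e+00,  3.42731763e-01,  1.52503791e+00, -2.57172389e-05,
        1.27539966e+00, -1.45975256e-01]), 'qvel': array([ 0.00161075, -0.00065693,  0.00110062,  0.00013617,  0.00167595,
       -0.00155001]), 'joint_efforts': array([ 1.09494482e-03, -4.31246996e+01, -2.44226038e+01,  7.19908183e-02,
        5.60121203e-02, -1.67094618e-04]), 'tool_pos': array([0.11480649, 0.51186417, 0.22603298]), 'tool_rot': array([-3.14138764e+00,  1.56348355e-03,  1.34999507e+00]), 'contact_force': array([-0.21069188,  0.42938087,  0.68937186]), 'torque': array([ 0.03158397,  0.03141807, -0.02989853]), 'opening': 0.09165694781469338}
scene 431.96137398120726 261.7542363573704 190.60782574601438 [[-0.742, 0.557, -0.372, 0.966], [0.67, 0.611, -0.421, 0.46], [-0.007, -0.562, -0.827, 0.951], [0.0, 0.0, 0.0, 1.0]]
top 423.93837238958724 249.37507990890376 186.00756820175252 [[-0.005, -0.982, 0.187, 0.352], [-1.0, 0.008, 0.015, -0.01], [-0.017, -0.187, -0.982, 1.133], [0.0, 0.0, 0.0, 1.0]]
```

View pics/top0.png

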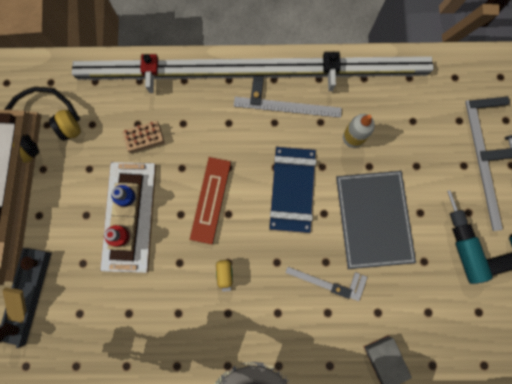

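View pics/scene0.png

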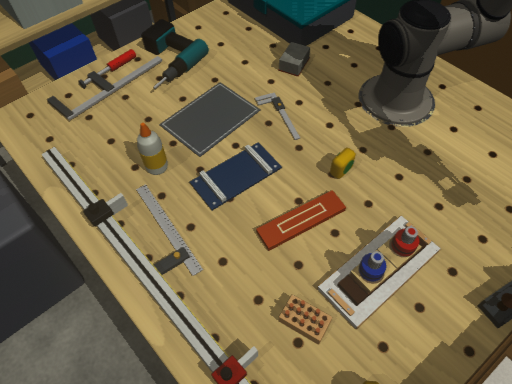

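The top view shows the press base with weights at about (128,218), cherry at (212,200), the rack at (293,190), the mat at (375,218), the bit block at (145,136) and the bottle at (358,128). The scene view agrees: caul and both weights on the walnut.

```bash
cat > h.py <<'E'
from cell import robot, read_camera, nets
import cv2, numpy as np
from scipy.spatial.transform import Rotation as R
def proj(p,px,z):
    px=np.atleast_2d(px).astype(float); T=p["world_from_camera"]
    d=np.c_[(px[:,0]-p["cx"])/p["fx"],(px[:,1]-p["cy"])/p["fy"],np.ones(len(px))]@T[:3,:3].T
    return T[:3,3]+d*((z-T[2,3])/d[:,2])[:,None]
def topix(p,X):
    T=p["world_from_camera"]; c=(np.atleast_2d(X)-T[:3,3])@T[:3,:3]
    return np.c_[c[:,0]/c[:,2]*p["fx"]+p["cx"],c[:,1]/c[:,2]*p["fy"]+p["cy"]]
def rect(p,mask,z):
    """centre, long, short (mm), direction (deg) of the long side of a mask projected to height z"""
    c=max(cv2.findContours(mask.astype(np.uint8),cv2.RETR_EXTERNAL,cv2.CHAIN_APPROX_NONE)[0],key=cv2.contourArea)[:,0]
    w=proj(p,c,z)[:,:2]
    r=cv2.minAreaRect((w*1000).astype(np.float32)); b=cv2.boxPoints(r)
    e=[b[1]-b[0],b[2]-b[1]]; l=max(e,key=np.linalg.norm)
    a=np.degrees(np.arctan2(l[1],l[0]))
    a=(a+90)%180-90
    return np.round(r[0],1),round(max(r[1]),1),round(min(r[1]),1),round(a,2)
def find(p,name,z):
    o=nets.regions_of(p,name)
    if not o: print(name,"none"); return
    print(name,round(o[0]["score"],2),*rect(p,o[0]["region"],z),"n",len(o),o[0]["region"].sum())
    return o[0]
def toolmove(tgt,yaw):
    """shift in tool axes from the present pose to tgt, pointing down"""
    s=robot.observe(); Rm=R.from_euler("xyz",s["tool_rot"])
    Rt=R.from_euler("xyz",[np.pi,0,yaw])
    print("from",s["tool_pos"].round(4),s["tool_rot"].round(4),"shift",Rm.inv().apply(np.array(tgt)-s["tool_pos"]).round(4),"turn",(Rm.inv()*Rt).as_rotvec().round(4))
E
python3 - <<'E'
from h import *
p=read_camera("top")
for n,z in [("press_base",.018),("side_mat",.004),("rack",.008),("walnut_front",.036),("cherry_front",.018),("caul",.058),("red_weight",.094),("blue_weight",.094),("glue_bottle",.05),("bit_block",.03)]:
    find(p,n,z)
for n,z in [("red_weight",.058),("blue_weight",.058),("caul",.036),("cherry_front",0),("rack",0),("press_base",0),("walnut_front",.018),("glue_bottle",0),("bit_block",0)]:
    o=nets.tip_of(p,n)
    print(n,[(round(k["score"],2),proj(p,k["pixel"],z)[0].round(4)) for k in o[:2]])
w=read_camera("wrist"); print(w["fx"],w["world_from_camera"].round(3).tolist())
E
```

```text
press_base 0.84 [484.9 328.5] 290.3 127.2 -2.21 n 2 2542
side_mat 0.98 [ 474.8 -326. ] 252.6 185.0 3.78 n 1 6464
rack 0.84 [ 556.1 -109.9] 230.9 113.9 -5.78 n 1 3468
walnut_front 0.67 [583.1 323.3] 62.8 29.4 83.09 n 1 507
cherry_front 0.83 [526.5 111.8] 230.1 63.3 -12.02 n 1 2014
caul 0.92 [479.7 328.8] 170.0 65.4 -3.28 n 1 798
red_weight 0.85 [426.9 331.3] 64.2 53.7 89.7 n 2 478
blue_weight 0.69 [527.5 321.8] 61.1 53.1 89.56 n 1 431
glue_bottle 0.9 [ 704.2 -283.6] 105.0 64.4 -36.24 n 1 773
bit_block 0.78 [699.3 296.3] 108.5 73.6 -74.81 n 2 964
red_weight [(0.7, array([0.4322, 0.3492, 0.058 ]))]
blue_weight [(0.92, array([0.5337, 0.3299, 0.058 ])), (0.56, array([ 0.6838, -0.2652,  0.058 ]))]
caul [(0.87, array([0.4768, 0.3244, 0.036 ]))]
cherry_front [(0.93, array([0.5289, 0.1068, 0.    ]))]
rack [(0.78, array([ 0.5633, -0.1057,  0.    ])), (0.22, array([0.4269, 0.3673, 0.    ]))]
press_base [(0.93, array([0.4881, 0.3278, 0.    ])), (0.61, array([ 0.6974, -0.2831,  0.    ]))]
walnut_front [(0.93, array([0.4775, 0.3316, 0.018 ])), (0.48, array([0.6948, 0.2928, 0.018 ]))]
glue_bottle [(0.86, array([ 0.6977, -0.2809,  0.    ])), (0.62, array([ 0.5531, -0.1076,  0.    ]))]
bit_block [(0.72, array([0.6974, 0.2872, 0.    ])), (0.44, array([ 0.6994, -0.2788,  0.    ]))]
338.45684899748005 [[0.218, 0.934, 0.284, 0.038], [0.976, -0.209, -0.063, 0.528], [0.001, 0.291, -0.957, 0.384], [0.0, 0.0, 0.0, 1.0]]
```

```bash
python3 -c "
from h import *
toolmove([.43,.328,.28],1.51)"
```

```text
from [0.115  0.5123 0.2267] [ 3.1416e+00 -1.0000e-04  1.3500e+00] shift [-0.1108  0.3477 -0.0533] turn [ 0.0e+00 -1.0e-04 -1.6e-01]
```

carry_out:
  translation:
    - [-0.014,0.043,-0.007]
    - [-0.014,0.043,-0.007]
    - [-0.014,0.043,-0.007]
    - [-0.014,0.043,-0.007]
    - [-0.014,0.043,-0.007]
    - [-0.014,0.043,-0.007]
    - [-0.014,0.043,-0.007]
    - [-0.013,0.047,-0.004]
    - [0,0,0]
    - [0,0,0]
  turn:
    - [0,0,0]
    - [0,0,0]
    - [0,0,0]
    - [0,0,0]
    - [0,0,0]
    - [0,0,0]
    - [0,0,0]
    - [0,0,0]
    - [0,0,-0.08]
    - [0,0,-0.08]
  gripper: [-1,-1,-1,-1,-1,-1,-1,-1,-1,-1]
  squeeze: 45

```text
time: 2.15
tool_pos: [0.4316, 0.3266, 0.2795]
tool_rot: [-3.141, 0.0, 1.51]
contact_force: [-0.5, 0.4, 0.5]
opening: 0.0919
```

Run:
```python
from h import *
p=read_camera("wrist"); cv2.imwrite("pics/w1.png",p["img"][:,:,::-1])
print(robot.observe()["tool_pos"],robot.observe()["tool_rot"])
for n,z in [("press_base",.018),("caul",.058),("walnut_front",.036),("red_weight",.128),("blue_weight",.128)]:
    find(p,n,z)
for n in ("red_weight","blue_weight"):
    o=nets.tip_of(p,n); print(n,[(round(k["score"],2),proj(p,k["pixel"],.058)[0].round(4)) for k in o[:2]])
```

```text
[0.43100871 0.32701007 0.27950355] [-3.14129635e+00  1.11294054e-04  1.51523759e+00]
press_base 0.8 [474.6 328.4] 268.1 122.0 -2.03 n 1 9829
caul 0.84 [478.4 329.3] 169.9 60.4 -2.91 n 1 3081
walnut_front 0.83 [381.5 335.1] 61.5 27.1 86.57 n 1 1468
red_weight 0.79 [418.7 334.3] 50.1 47.6 -3.44 n 1 2181
blue_weight 0.9 [508.1 325.2] 64.4 46.6 -4.35 n 1 2148
red_weight [(0.61, array([0.4301, 0.3321, 0.058 ])), (0.36, array([0.5324, 0.325 , 0.058 ]))]
blue_weight [(0.84, array([0.5328, 0.324 , 0.058 ]))]
```

View pics/w1.png

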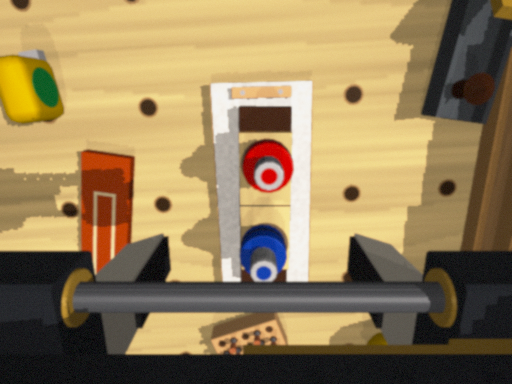

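Run:
```python
from h import *
p=read_camera("wrist")
im=cv2.resize(p["img"][130:295,200:330],None,fx=4,fy=4,interpolation=cv2.INTER_CUBIC)
c=cv2.HoughCircles(cv2.medianBlur(cv2.cvtColor(im,cv2.COLOR_RGB2GRAY),5),cv2.HOUGH_GRADIENT,1,100,param1=80,param2=20,minRadius=35,maxRadius=70)
for x,y,r in c[0][:5]: 
    q=[200+x/4-.4,130+y/4-.4]; print(q,r/4,proj(p,q,.128)[0].round(4))
print(topix(p,[[.4301,.3321,.128],[.5328,.324,.128]]))
```

```text
[np.float32(266.975), np.float32(178.225)] 15.1 [0.4287 0.3346 0.128 ]
[np.float32(262.475), np.float32(274.475)] 12.6 [0.5301 0.3246 0.128 ]
[np.float32(269.475), np.float32(243.975)] 16.8 [0.4963 0.3335 0.128 ]
[np.float32(228.725), np.float32(268.475)] 13.45 [0.5211 0.2906 0.128 ]
[[264.39260772 179.84855151]
 [262.04776388 276.8278319 ]]
```

carry_out:
  translation:
    - [0.001,0.05,0]
    - [0.002,0.05,0]
    - [0,0,0.04]
    - [0,0,0.04]
    - [0,0,0.04]
    - [0,0,0.035]
    - [0,0,0.0265]
    - [0,0,0]
    - [0,0,0]
    - [0,0,0]
  turn:
    - [0,0,0]
    - [0,0,0]
    - [0,0,0]
    - [0,0,0]
    - [0,0,0]
    - [0,0,0]
    - [0,0,0]
    - [0,0,0]
    - [0,0,0]
    - [0,0,0]
  gripper: [-1,-1,-1,-1,-1,-1,-1,-1,1,1]
  squeeze: 40

```text
time: 3.6
tool_pos: [0.5313, 0.3253, 0.1003]
tool_rot: [3.138, -0.002, 1.51]
contact_force: [0.3, 0.0, -0.6]
opening: 0.0805
```

carry_out:
  translation:
    - [0,0,0]
    - [0,0,0]
    - [0,0,0]
  turn:
    - [0,0,0]
    - [0,0,0]
    - [0,0,0]
  gripper: [1,1,1]

```text
time: 3.9
tool_pos: [0.5304, 0.3248, 0.0991]
tool_rot: [3.14, -0.001, 1.51]
contact_force: [0.1, 0.4, 0.4]
opening: 0.0566
```

carry_out:
  translation:
    - [0,0,0]
    - [0,0,0]
    - [0,0,0]
    - [0,0,0]
    - [0,0,0]
    - [0,0,-0.015]
    - [0,0,-0.025]
    - [0,0,-0.03]
    - [0,0,-0.02]
    - [0,0,0]
  turn:
    - [0,0,0]
    - [0,0,0]
    - [0,0,0]
    - [0,0,0]
    - [0,0,0]
    - [0,0,0]
    - [0,0,0]
    - [0,0,0]
    - [0,0,0]
    - [0,0,0]
  gripper: [1,1,1,1,1,1,1,1,1,1]

```text
time: 4.9
tool_pos: [0.5311, 0.325, 0.1903]
tool_rot: [3.138, -0.002, 1.51]
contact_force: [0.5, -0.4, -5.8]
opening: 0.0274
```

carry_out:
  translation:
    - [-0.02,0.002,0]
    - [-0.04,0.003,0]
    - [-0.045,0.003,0]
    - [-0.045,0.003,0]
    - [-0.045,0.003,0]
    - [-0.045,0.003,0]
    - [-0.045,0.003,0]
    - [-0.045,0.003,0]
    - [-0.045,0.003,0]
    - [-0.045,0.003,0]
  turn:
    - [0,0,0]
    - [0,0,0]
    - [0,0,0]
    - [0,0,0]
    - [0,0,0]
    - [0,0,0]
    - [0,0,0]
    - [0,0,0]
    - [0,0,0]
    - [0,0,0]
  gripper: [1,1,1,1,1,1,1,1,1,1]

```text
time: 5.9
tool_pos: [0.5321, -0.0978, 0.186]
tool_rot: [-3.138, -0.001, 1.51]
contact_force: [0.9, -0.8, -5.8]
opening: 0.0271
```

carry_out:
  translation:
    - [-0.045,0.003,0]
    - [-0.045,0.003,0]
    - [-0.045,0.003,0]
    - [-0.045,0.003,0]
    - [-0.045,0.003,0]
    - [-0.035,0.003,0]
    - [-0.015,0.0015,0.02]
    - [0,0,0.04]
    - [0,0,0.04]
    - [0,0,0.03]
  turn:
    - [0,0,0]
    - [0,0,0]
    - [0,0,0]
    - [0,0,0]
    - [0,0,0]
    - [0,0,0]
    - [0,0,0]
    - [0,0,0]
    - [0,0,0]
    - [0,0,0]
  gripper: [1,1,1,1,1,1,1,1,1,1]

```text
time: 6.9
tool_pos: [0.5338, -0.3703, 0.0526]
tool_rot: [-3.135, -0.005, 1.509]
contact_force: [-0.6, 0.0, -6.5]
opening: 0.0276
```

carry_out:
  translation:
    - [0,0,0.003]
    - [0,0,0.002]
    - [0,0,0.001]
    - [0,0,0]
  turn:
    - [0,0,0]
    - [0,0,0]
    - [0,0,0]
    - [0,0,0]
  gripper: [1,1,1,1]

```text
time: 7.3
tool_pos: [0.5372, -0.3726, 0.054]
tool_rot: [3.139, 0.002, 1.51]
contact_force: [0.2, 0.3, -6.2]
opening: 0.0273
```

carry_out:
  translation:
    - [0,0,0.003]
    - [0,0,0.003]
    - [0,0,0.0015]
    - [0,0,0.0]
    - [0,0,0.0]
  turn:
    - [0,0,0]
    - [0,0,0]
    - [0,0,0]
    - [0,0,0]
    - [0,0,0]
  gripper: [1,1,1,1,1]

```text
time: 7.8
tool_pos: [0.5364, -0.372, 0.0447]
tool_rot: [3.142, -0.0, 1.51]
contact_force: [0.3, -0.4, -6.0]
opening: 0.0271
```

carry_out:
  translation:
    - [0,0,0.001]
    - [0,0,0.001]
    - [0,0,0.0]
  turn:
    - [0,0,0]
    - [0,0,0]
    - [0,0,0]
  gripper: [1,1,1]

```text
time: 8.1
tool_pos: [0.5366, -0.3721, 0.0442]
tool_rot: [3.141, 0.001, 1.51]
contact_force: [-2.6, 2.4, 5.5]
opening: 0.0273
```

carry_out:
  translation:
    - [0,0,0]
    - [0,0,0]
    - [0,0,0]
    - [0,0,-0.03]
    - [0,0,-0.04]
    - [0,0,-0.04]
    - [0.02,-0.005,-0.036]
    - [0.043,-0.009,0]
    - [0.048,-0.01,0]
    - [0.048,-0.01,0]
  turn:
    - [0,0,0]
    - [0,0,0]
    - [0,0,0]
    - [0,0,0]
    - [0,0,0]
    - [0,0,0]
    - [0,0,0]
    - [0,0,0]
    - [0,0,0]
    - [0,0,0]
  gripper: [-1,-1,-1,-1,-1,-1,-1,-1,-1,-1]

```text
time: 9.1
tool_pos: [0.5117, -0.21, 0.1889]
tool_rot: [3.14, 0.0, 1.509]
contact_force: [0.3, 0.7, -0.1]
opening: 0.0913
```

carry_out:
  translation:
    - [0.048,-0.01,0]
    - [0.048,-0.01,0]
    - [0.048,-0.01,0]
    - [0.048,-0.01,0]
    - [0.048,-0.011,0]
    - [0.048,-0.011,0]
    - [0.048,-0.011,0]
    - [0.048,-0.011,0]
    - [0.048,-0.011,0]
    - [0.048,-0.011,0]
  turn:
    - [0,0,0]
    - [0,0,0]
    - [0,0,0]
    - [0,0,0]
    - [0,0,0]
    - [0,0,0]
    - [0,0,0]
    - [0,0,0]
    - [0,0,0]
    - [0,0,0]
  gripper: [-1,-1,-1,-1,-1,-1,-1,-1,-1,-1]

```text
time: 10.1
tool_pos: [0.435, 0.2764, 0.189]
tool_rot: [3.14, -0.001, 1.51]
contact_force: [1.3, -0.3, -0.2]
opening: 0.0919
```

Run:
```python
from h import *
toolmove([.430,.334,.098],1.51)
p=read_camera("top")
find(p,"blue_weight",.04)
o=nets.tip_of(p,"blue_weight"); print([(round(k["score"],2),proj(p,k["pixel"],.004)[0].round(4)) for k in o[:2]])
o=nets.tip_of(p,"red_weight"); print([(round(k["score"],2),proj(p,k["pixel"],.058)[0].round(4)) for k in o[:2]])
```

```text
from [0.435  0.2764 0.189 ] [ 3.1405e+00 -6.0000e-04  1.5100e+00] shift [ 0.0571 -0.0086  0.091 ] turn [ 0.0011 -0.0006 -0.    ]
blue_weight 0.67 [ 533.2 -366.4] 56.4 48.2 -72.06 n 1 337
[(0.82, array([ 0.5433, -0.3655,  0.004 ]))]
[(0.39, array([0.4334, 0.3427, 0.058 ]))]
```

Blue stands at its spot on the mat. Next the red weight.

carry_out:
  translation:
    - [0.03,-0.004,0]
    - [0.026,-0.004,0]
    - [0,0,0.03]
    - [0,0,0.03]
    - [0,0,0.02]
    - [0,0,0.01]
    - [0,0,0]
    - [0,0,0]
    - [0,0,0]
    - [0,0,0]
  turn:
    - [0,0,0]
    - [0,0,0]
    - [0,0,0]
    - [0,0,0]
    - [0,0,0]
    - [0,0,0]
    - [0,0,0]
    - [0,0,0]
    - [0,0,0]
    - [0,0,0]
  gripper: [-1,-1,-1,-1,-1,-1,1,1,1,1]

```text
time: 11.3
tool_pos: [0.4315, 0.3309, 0.0998]
tool_rot: [3.14, -0.001, 1.51]
contact_force: [0.3, -0.9, -0.2]
opening: 0.0645
```

carry_out:
  translation:
    - [0,0,0]
    - [0,0,0]
    - [0,0,0]
    - [0,0,0]
    - [0,0,0]
    - [0,0,0]
    - [0,0,-0.015]
    - [0,0,-0.025]
    - [0,0,-0.03]
    - [0,0,-0.02]
  turn:
    - [0,0,0]
    - [0,0,0]
    - [0,0,0]
    - [0,0,0]
    - [0,0,0]
    - [0,0,0]
    - [0,0,0]
    - [0,0,0]
    - [0,0,0]
    - [0,0,0]
  gripper: [1,1,1,1,1,1,1,1,1,1]

```text
time: 12.3
tool_pos: [0.4305, 0.3302, 0.1893]
tool_rot: [-3.141, 0.001, 1.51]
contact_force: [1.0, -0.4, -6.2]
opening: 0.0273
```

carry_out:
  translation:
    - [-0.02,0,0]
    - [-0.04,0.001,0]
    - [-0.046,0.001,0]
    - [-0.046,0.001,0]
    - [-0.046,0.001,0]
    - [-0.046,0.001,0]
    - [-0.046,0.001,0]
    - [-0.046,0.001,0]
    - [-0.046,0.001,0]
    - [-0.046,0.001,0]
  turn:
    - [0,0,0]
    - [0,0,0]
    - [0,0,0]
    - [0,0,0]
    - [0,0,0]
    - [0,0,0]
    - [0,0,0]
    - [0,0,0]
    - [0,0,0]
    - [0,0,0]
  gripper: [1,1,1,1,1,1,1,1,1,1]

```text
time: 13.3
tool_pos: [0.4123, -0.0987, 0.1879]
tool_rot: [-3.139, -0.001, 1.51]
contact_force: [2.5, -0.3, -5.7]
opening: 0.0271
```

carry_out:
  translation:
    - [-0.046,0.001,0]
    - [-0.046,0.001,0]
    - [-0.046,0.001,0]
    - [-0.046,0.001,0]
    - [-0.046,0.001,0]
    - [-0.035,0.001,0]
    - [-0.018,0.001,0.02]
    - [0,0,0.04]
    - [0,0,0.04]
    - [0,0,0.03]
  turn:
    - [0,0,0]
    - [0,0,0]
    - [0,0,0]
    - [0,0,0]
    - [0,0,0]
    - [0,0,0]
    - [0,0,0]
    - [0,0,0]
    - [0,0,0]
    - [0,0,0]
  gripper: [1,1,1,1,1,1,1,1,1,1]

```text
time: 14.3
tool_pos: [0.4016, -0.3784, 0.055]
tool_rot: [-3.137, -0.004, 1.509]
contact_force: [0.4, 0.0, -5.2]
opening: 0.0272
```

carry_out:
  translation:
    - [0,0,0.006]
    - [0,0,0.004]
    - [0,0,0.003]
    - [0,0,0.001]
    - [0,0,0.001]
    - [0,0,0]
  turn:
    - [0,0,0]
    - [0,0,0]
    - [0,0,0]
    - [0,0,0]
    - [0,0,0]
    - [0,0,0]
  gripper: [1,1,1,1,1,1]

```text
time: 14.9
tool_pos: [0.4042, -0.3805, 0.0449]
tool_rot: [3.14, 0.002, 1.51]
contact_force: [-0.9, 1.1, -1.6]
opening: 0.0274
```

carry_out:
  translation:
    - [0,0,0.001]
    - [0,0,0]
    - [0,0,0]
    - [0,0,0]
    - [0,0,0]
    - [0,0,-0.03]
    - [0,0,-0.049]
    - [0,0,-0.049]
    - [0,0,-0.049]
    - [0.02,0,-0.04]
  turn:
    - [0,0,0]
    - [0,0,0]
    - [0,0,0]
    - [0,0,0]
    - [0,0,0]
    - [0,0,0]
    - [0,0,0]
    - [0,0,0]
    - [0,0,0]
    - [0,0,0]
  gripper: [1,-1,-1,-1,-1,-1,-1,-1,-1,-1]

```text
time: 15.9
tool_pos: [0.4048, -0.3617, 0.2626]
tool_rot: [3.139, 0.003, 1.508]
contact_force: [0.6, -0.3, -0.3]
opening: 0.0908
```

carry_out:
  translation:
    - [0.045,0.001,-0.002]
    - [0.049,0.001,-0.002]
    - [0.049,0.001,-0.002]
    - [0.049,0.001,-0.002]
    - [0.049,0.001,-0.002]
    - [0.049,0.001,-0.002]
    - [0.049,0.001,-0.002]
    - [0.049,0.001,-0.002]
    - [0.049,0.001,-0.002]
    - [0.049,0.001,-0.002]
  turn:
    - [0,0,0]
    - [0,0,0]
    - [0,0,0]
    - [0,0,0]
    - [0,0,0]
    - [0,0,0]
    - [0,0,0]
    - [0,0,0]
    - [0,0,0]
    - [0,0,0]
  gripper: [-1,-1,-1,-1,-1,-1,-1,-1,-1,-1]

```text
time: 16.9
tool_pos: [0.4441, 0.1265, 0.28]
tool_rot: [3.141, -0.0, 1.51]
contact_force: [0.6, -0.4, 0.5]
opening: 0.0919
```

carry_out:
  translation:
    - [0.049,0.001,0]
    - [0.049,0.001,0]
    - [0.049,0.002,0]
    - [0.04,0.002,0]
    - [0.016,0.002,0]
    - [0,0,0]
    - [0,0,0]
  turn:
    - [0,0,0]
    - [0,0,0]
    - [0,0,0]
    - [0,0,0]
    - [0,0,0]
    - [0,0,0]
    - [0,0,0]
  gripper: [-1,-1,-1,-1,-1,-1,-1]

```text
time: 17.6
tool_pos: [0.4645, 0.3262, 0.2794]
tool_rot: [-3.141, 0.001, 1.51]
contact_force: [-0.3, 0.3, -0.1]
opening: 0.0918
```

```bash
cat >> h.py <<'E'
def stops(p):
    """beech end stop masks on the base, by hue, inside the press_base region hull"""
    pass
E
python3 - <<'E'
from h import *
p=read_camera("wrist"); cv2.imwrite("pics/w2.png",p["img"][:,:,::-1])
s=robot.observe(); print(s["tool_pos"],s["tool_rot"])
for n,z in [("press_base",.018),("caul",.058),("walnut_front",.036)]: find(p,n,z)
t=read_camera("top")
for n,z in [("press_base",.018),("caul",.058),("walnut_front",.036),("red_weight",.04)]: find(t,n,z)
E
```

```text
[0.46459033 0.32575089 0.27965477] [-3.14137002e+00  5.56431064e-04  1.50951307e+00]
press_base 0.86 [485.2 328.2] 290.2 123.8 -1.88 n 1 12354
caul 0.62 [479.9 328.6] 168.9 59.7 -3.25 n 1 7478
walnut_front 0.56 [381.7 335.6] 60.9 26.9 86.59 n 1 2080
press_base 0.79 [484.8 328.5] 290.0 126.7 -2.09 n 1 2494
caul 0.92 [479.4 327.9] 170.8 64.7 -3.44 n 1 1214
walnut_front 0.76 [481.8 328.8] 229.3 66.4 -3.7 n 1 665
red_weight 0.85 [ 401.3 -373.8] 58.1 56.4 86.26 n 1 440
```

View pics/w2.png

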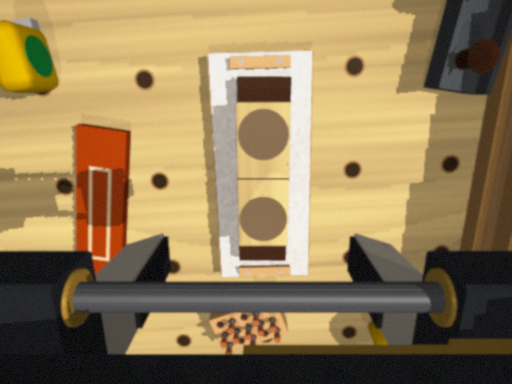

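```bash
sed -i '/^def stops/,$d' h.py
cat >> h.py <<'E'
from scipy.optimize import minimize
def fit(p,mask,zt,zb,L,W,x0):
    """pose (x,y,yaw deg) of a box L x W between zb and zt whose silhouette matches the mask best"""
    m=mask.astype(np.uint8)
    c=np.array([[a*L/2,b*W/2] for a,b in((1,1),(-1,1),(-1,-1),(1,-1))])
    def sil(v):
        a=np.radians(v[2]); r=c@np.array([[np.cos(a),np.sin(a)],[-np.sin(a),np.cos(a)]])+v[:2]/1000
        px=np.r_[topix(p,np.c_[r,np.full(4,zt)]),topix(p,np.c_[r,np.full(4,zb)])]
        h=cv2.convexHull((px*16).round().astype(np.int32)); o=np.zeros((384*4,512*4),np.uint8)
        cv2.fillConvexPoly(o,(h/4*16).astype(np.int32),255,shift=6); return cv2.resize(o,(512,384),interpolation=cv2.INTER_AREA)/255.
    f=lambda v:np.abs(sil(v)-m).sum()
    r=minimize(f,x0,method="Nelder-Mead",options=dict(initial_simplex=np.array(x0)+np.array([[0,0,0],[6,0,0],[0,6,0],[0,0,3]]),xatol=.05,fatol=.5))
    return r.x.round(2),round(r.fun/m.sum(),3)
E
python3 - <<'E'
from h import *
w=read_camera("wrist"); t=read_camera("top")
for nm,p in (("w",w),("t",t)):
    print(nm,"base",fit(p,nets.regions_of(p,"press_base")[0]["region"]|nets.regions_of(p,"caul")[0]["region"]|nets.regions_of(p,"walnut_front")[0]["region"],.018,0,.29,.12,[485,328,-3]))
    print(nm,"caul",fit(p,nets.regions_of(p,"caul")[0]["region"],.058,.036,.17,.06,[480,328,-3]))
hsv=cv2.cvtColor(w["img"],cv2.COLOR_RGB2HSV)
print(hsv[62,245:275:10],hsv[270,245:275:10],hsv[60,218],hsv[100,400])
print("cherry",fit(t,nets.regions_of(t,"cherry_front")[0]["region"],.018,0,.23,.062,[527,110,-12]))
print("rack",fit(t,nets.regions_of(t,"rack")[0]["region"],.008,0,.23,.11,[558,-109,-6]))
print("mat",fit(t,nets.regions_of(t,"side_mat")[0]["region"],.004,0,.25,.18,[475,-326,4]))
E
```

```text
w base (array([2442.78, -734.67,   25.56]), np.float64(1.0))
w caul (array([2403.78, -688.67, -523.44]), np.float64(1.0))
t base (array([1279.49, -639.39,  234.68]), np.float64(1.0))
t caul (array([4.9008e+02, 3.2242e+02, 2.2000e-01]), np.float64(1.094))
[[ 17 117 237]
 [ 17 119 236]
 [ 17 119 235]] [[ 16 112 232]
 [ 17 123 235]
 [ 18 125 235]] [ 21   7 240] [ 21 111 226]
cherry (array([543.96,  84.74,  -8.59]), np.float64(1.068))
rack (array([625.89, -94.47, -41.01]), np.float64(1.062))
mat (array([1529.67,   40.67, -524.67]), np.float64(1.0))
```

```bash
sed -i 's|h=cv2.convexHull((px\*16).round().astype(np.int32));|h=cv2.convexHull((px*4+1.5).astype(np.float32));|; s|(h/4\*16).astype(np.int32)|(h*64).round().astype(np.int32)|' h.py
python3 - <<'E'
from h import *
w=read_camera("wrist"); t=read_camera("top")
for nm,p in (("w",w),("t",t)):
    print(nm,"base",fit(p,nets.regions_of(p,"press_base")[0]["region"]|nets.regions_of(p,"caul")[0]["region"]|nets.regions_of(p,"walnut_front")[0]["region"],.018,0,.29,.12,[485,328,-3]))
    print(nm,"caul",fit(p,nets.regions_of(p,"caul")[0]["region"],.058,.036,.17,.06,[480,328,-3]))
print("cherry",fit(t,nets.regions_of(t,"cherry_front")[0]["region"],.018,0,.23,.062,[527,110,-12]))
print("rack",fit(t,nets.regions_of(t,"rack")[0]["region"],.008,0,.23,.11,[558,-109,-6]))
print("mat",fit(t,nets.regions_of(t,"side_mat")[0]["region"],.004,0,.25,.18,[475,-326,4]))
E
```

```text
w base (array([512.06, 314.98,   2.41]), np.float64(1.132))
w caul (array([479.99, 328.57,  -3.33]), np.float64(0.026))Traceback (most recent call last):
  File "<stdin>", line 4, in <module>
IndexError: list index out of range
```

Run:
```python
from h import *
w=read_camera("wrist"); t=read_camera("top")
def hull(m):
    c=np.argwhere(m)[:,::-1].astype(np.int32); o=np.zeros(m.shape,np.uint8); cv2.fillConvexPoly(o,cv2.convexHull(c),1); return o>0
for nm,p in (("w",w),("t",t)):
    for n,a in (("press_base",(.018,0,.29,.12,[485,328,-3])),("caul",(.058,.036,.17,.06,[480,328,-3])),("cherry_front",(.018,0,.23,.062,[527,110,-12])),("rack",(.008,0,.23,.11,[558,-109,-6])),("side_mat",(.004,0,.25,.18,[475,-326,4]))):
        if nm=="w" and n not in("press_base","caul"): continue
        for o in nets.regions_of(p,n)[:2]:
            m=o["region"]; m=hull(m) if n=="press_base" else m
            print(nm,n,round(o["score"],2),m.sum(),np.round(o["pixel"]),*fit(p,m,*a))
```

```text
w press_base 0.79 21913 [236. 156.] [485.25 328.28  -1.99] 0.025
w caul 0.73 7482 [259. 168.] [479.79 328.58  -3.25] 0.019
t press_base 0.82 5238 [142. 226.] [484.57 331.48  -1.85] 0.03
t press_base 0.68 396 [396. 245.] [1507. -968.  273.] 1.0
t caul 0.66 1289 [128. 223.] [479.61 330.89  -3.7 ] 0.354
t cherry_front 0.76 2067 [210. 201.] [526.39 112.36 -12.45] 0.033
t rack 0.97 3418 [292. 190.] [ 556.39 -108.47   -5.75] 0.028
t side_mat 0.92 5501 [375. 222.] [ 474.76 -326.22    4.97] 0.18
t side_mat 0.45 754 [134. 225.] [1417. -214. -256.] 1.0
```

carry_out:
  translation:
    - [0.0035,0.015,0]
    - [0,0,0.04]
    - [0,0,0.045]
    - [0,0,0.045]
    - [0,0,0.045]
    - [0,0,0.035]
    - [0,0,0.02]
    - [0,0,0.007]
    - [0,0,0]
    - [0,0,0]
  turn:
    - [0,0,0]
    - [0,0,0]
    - [0,0,0]
    - [0,0,0]
    - [0,0,0]
    - [0,0,0]
    - [0,0,0]
    - [0,0,0]
    - [0,0,0]
    - [0,0,0]
  gripper: [-1,-1,-1,-1,-1,-1,-1,-1,-1,-1]

```text
time: 20.55
tool_pos: [0.4807, 0.3297, 0.044]
tool_rot: [3.14, -0.001, 1.51]
contact_force: [-0.0, -0.2, 0.3]
opening: 0.092
```

carry_out:
  translation:
    - [0,-0.001,0.003]
    - [0,0,0.0]
    - [0,0,0]
    - [0,0,0]
    - [0,0,0]
    - [0,0,0]
    - [0,0,0]
    - [0,0,0]
  turn:
    - [0,0,0]
    - [0,0,0]
    - [0,0,0]
    - [0,0,0]
    - [0,0,0]
    - [0,0,0]
    - [0,0,0]
    - [0,0,0]
  gripper: [-1,-1,1,1,1,1,1,1]
  squeeze: 30

```text
time: 21.35
tool_pos: [0.4789, 0.3294, 0.0398]
tool_rot: [3.142, -0.0, 1.51]
contact_force: [0.7, -0.0, -0.1]
opening: 0.0596
```

carry_out:
  translation:
    - [0,0,-0.01]
    - [0,0,-0.03]
    - [0,0,-0.04]
    - [0,0,-0.04]
    - [-0.02,0.002,0]
    - [-0.04,0.002,0]
    - [-0.045,0.002,0]
    - [-0.045,0.002,0]
    - [-0.045,0.002,0]
    - [-0.045,0.002,0]
  turn:
    - [0,0,0]
    - [0,0,0]
    - [0,0,0]
    - [0,0,0]
    - [0,0,0]
    - [0,0,0]
    - [0,0,0]
    - [0,0,0]
    - [0,0,0]
    - [0,0,0]
  gripper: [1,1,1,1,1,1,1,1,1,1]

```text
time: 22.35
tool_pos: [0.4758, 0.0874, 0.1604]
tool_rot: [3.141, -0.0, 1.51]
contact_force: [1.2, -0.5, -0.8]
opening: 0.0597
```

carry_out:
  translation:
    - [-0.045,0.002,0]
    - [-0.045,0.002,0]
    - [-0.045,0.002,0]
    - [-0.045,0.002,0]
    - [-0.045,0.002,0]
    - [-0.045,0.002,0]
    - [-0.045,0.002,0]
    - [-0.04,0.002,0]
    - [-0.0145,0.002,0]
    - [0,0,0]
  turn:
    - [0,0,0]
    - [0,0,0]
    - [0,0,0]
    - [0,0,0]
    - [0,0,0]
    - [0,0,0]
    - [0,0,0]
    - [0,0,0]
    - [0,0,-0.06]
    - [0,0,-0.075]
  gripper: [1,1,1,1,1,1,1,1,1,1]

```text
time: 23.35
tool_pos: [0.4714, -0.2836, 0.16]
tool_rot: [3.141, 0.001, 1.644]
contact_force: [0.5, 0.3, -1.3]
opening: 0.0596
```

carry_out:
  translation:
    - [0,0,0.03]
    - [0,0,0.035]
    - [0,0,0.035]
    - [0,0,0.03]
    - [0,0,0.012]
    - [0,0,0.003]
    - [0,0,0.0]
    - [0,0,0]
  turn:
    - [0,0,0]
    - [0,0,0]
    - [0,0,0]
    - [0,0,0]
    - [0,0,0]
    - [0,0,0]
    - [0,0,0]
    - [0,0,0]
  gripper: [1,1,1,1,1,1,1,1]

```text
time: 24.15
tool_pos: [0.4727, -0.2816, 0.0163]
tool_rot: [3.139, 0.002, 1.645]
contact_force: [0.3, -0.5, -0.8]
opening: 0.0598
```

carry_out:
  translation:
    - [0,0,0.003]
    - [0,0,0.002]
    - [0,0,0.0015]
    - [0,0,0.001]
    - [0,0,0.0]
    - [0,0,0]
  turn:
    - [0,0,0]
    - [0,0,0]
    - [0,0,0]
    - [0,0,0]
    - [0,0,0]
    - [0,0,0]
  gripper: [1,1,1,1,1,1]

```text
time: 24.75
tool_pos: [0.4718, -0.2809, 0.0078]
tool_rot: [3.141, 0.0, 1.645]
contact_force: [-2.2, 0.9, 5.2]
opening: 0.0599
```

carry_out:
  translation:
    - [0,0,0]
    - [0,0,0]
    - [0,0,0]
    - [0,0,-0.02]
    - [0,0,-0.045]
    - [0,0,-0.049]
    - [0,0,-0.049]
    - [0,0,-0.049]
    - [0.02,-0.002,-0.04]
    - [0.04,-0.003,-0.02]
  turn:
    - [0,0,0]
    - [0,0,0]
    - [0,0,0]
    - [0,0,0]
    - [0,0,0]
    - [0,0,0]
    - [0,0,0.06]
    - [0,0,0.075]
    - [0,0,0]
    - [0,0,0]
  gripper: [-1,-1,-1,-1,-1,-1,-1,-1,-1,-1]

```text
time: 25.75
tool_pos: [0.4713, -0.2225, 0.2829]
tool_rot: [3.136, 0.004, 1.507]
contact_force: [1.5, 0.3, 0.2]
opening: 0.0916
```

carry_out:
  translation:
    - [0.049,-0.0035,0]
    - [0.049,-0.0035,0]
    - [0.049,-0.0035,0]
    - [0.049,-0.0035,0]
    - [0.049,-0.0035,0]
    - [0.049,-0.0035,0]
    - [0.049,-0.0035,0]
    - [0.049,-0.0035,0]
    - [0.049,-0.0035,0]
    - [0.049,-0.0035,0]
  turn:
    - [0,0,0]
    - [0,0,0]
    - [0,0,0]
    - [0,0,0]
    - [0,0,0]
    - [0,0,0]
    - [0,0,0]
    - [0,0,0]
    - [0,0,0]
    - [0,0,0]
  gripper: [-1,-1,-1,-1,-1,-1,-1,-1,-1,-1]

```text
time: 26.75
tool_pos: [0.4648, 0.2726, 0.2792]
tool_rot: [3.141, -0.0, 1.51]
contact_force: [1.3, -0.2, -0.1]
opening: 0.0922
```

carry_out:
  translation:
    - [0.04,-0.003,0]
    - [0.017,-0.001,0]
    - [0,0,0]
    - [0,0,0]
  turn:
    - [0,0,0]
    - [0,0,0]
    - [0,0,0]
    - [0,0,0]
  gripper: [-1,-1,-1,-1]

```text
time: 27.15
tool_pos: [0.4647, 0.3269, 0.2789]
tool_rot: [-3.141, 0.001, 1.51]
contact_force: [-0.0, -0.7, 0.5]
opening: 0.0922
```

```bash
cat >> h.py <<'E'
def hull(m):
    c=np.argwhere(m)[:,::-1].astype(np.int32); o=np.zeros(m.shape,np.uint8); cv2.fillConvexPoly(o,cv2.convexHull(c),1); return o>0
BOX=dict(press_base=(.018,0,.29,.12),caul=(.022,0,.17,.06),cherry_front=(.018,0,.23,.062),walnut_front=(.018,0,.23,.062),rack=(.008,0,.23,.11),side_mat=(.004,0,.25,.18))
def pose(p,n,z0,x0):
    o=nets.regions_of(p,n)
    if not o: print(n,"none"); return
    zt,zb,L,W=BOX[n]; m=hull(o[0]["region"])
    print(n,round(o[0]["score"],2),m.sum(),*fit(p,m,zt+z0,zb+z0,L,W,x0))
E
python3 - <<'E'
from h import *
p=read_camera("wrist"); cv2.imwrite("pics/w3.png",p["img"][:,:,::-1])
t=read_camera("top"); cv2.imwrite("pics/t3.png",t["img"][:,:,::-1])
s=robot.observe(); print(s["tool_pos"],s["tool_rot"])
for q in (p,t):
    pose(q,"press_base",0,[485,328,-2]); pose(q,"walnut_front",.018,[480,328,-3])
pose(t,"caul",.004,[472,-281,4])
pose(t,"rack",0,[556,-108,-6]); pose(t,"cherry_front",0,[526,112,-12])
E
```

```text
[0.46499724 0.32623743 0.27930148] [3.14158621e+00 4.43616679e-04 1.50847612e+00]
press_base 0.57 22272 [485.09 327.93  -2.06] 0.033
walnut_front 0.64 9964 [481.94 329.32  -3.57] 0.037
press_base 0.6 5383 [484.43 331.88  -2.11] 0.049
walnut_front 0.63 2332 [482.72 331.5   -3.84] 0.047
caul 0.66 1738 [ 473.77 -279.39    4.97] 0.056
rack 0.8 3610 [ 556.88 -108.74   -5.37] 0.037
cherry_front 0.81 2219 [527.79 112.14 -12.03] 0.066
```

View pics/t3.png

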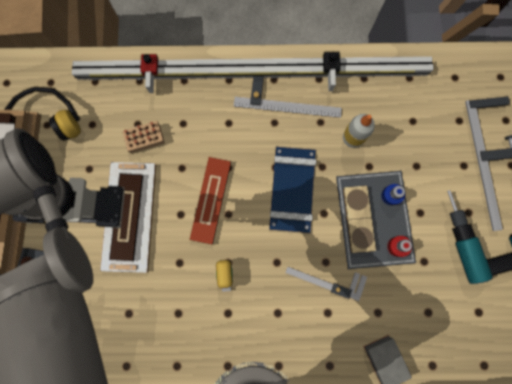

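carry_out:
  translation:
    - [-0.03,0.009,0]
    - [-0.045,0.012,0]
    - [-0.045,0.012,0]
    - [-0.045,0.012,0]
    - [-0.045,0.012,0]
    - [-0.045,0.012,0]
    - [-0.045,0.012,0]
    - [-0.022,0.004,0]
    - [0,0,0]
    - [0,0,0]
  turn:
    - [0,0,0]
    - [0,0,0]
    - [0,0,0]
    - [0,0,0]
    - [0,0,0]
    - [0,0,0]
    - [0,0,0]
    - [0,0,0]
    - [0,0,0]
    - [0,0,0]
  gripper: [-1,-1,-1,-1,-1,-1,-1,-1,-1,-1]

```text
time: 28.6
tool_pos: [0.5299, 0.001, 0.2792]
tool_rot: [-3.141, -0.001, 1.509]
contact_force: [-0.4, 0.6, 0.1]
opening: 0.0917
```

Run:
```python
from h import *
p=read_camera("wrist"); cv2.imwrite("pics/w4.png",p["img"][:,:,::-1])
pose(p,"rack",0,[556,-108,-6]); pose(p,"cherry_front",0,[526,112,-12])
find(p,"rack",.008)
toolmove([.482,.329,.28],np.pi/2-np.radians(3.6))
```

```text
rack 0.64 14877 [ 556.56 -111.2    -5.07] 0.062
cherry_front 0.76 10059 [526.84 109.98 -12.12] 0.022
rack 0.64 [ 556.4 -113.1] 229.6 116.0 -4.91 n 1 13748
from [0.5298 0.0024 0.2793] [ 3.1415e+00 -3.0000e-04  1.5119e+00] shift [ 0.3232 -0.067  -0.0006] turn [ 0.0001 -0.0003  0.0039]
```

View pics/w4.png

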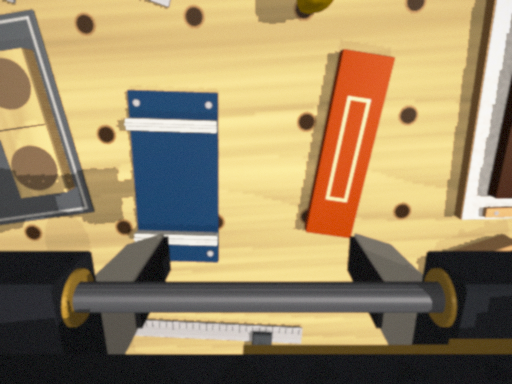

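Run:
```python
from h import *
p=read_camera("wrist"); h=cv2.cvtColor(p["img"],cv2.COLOR_RGB2HSV)
m=(h[...,0]>100)&(h[...,0]<125)&(h[...,1]>120); m[:,:110]=0; m[:,235:]=0
L=[];Rr=[];rows=list(range(98,115))+list(range(138,228))
for r in rows:
    c=np.where(m[r])[0]; L.append([c[0]-.5,r]); Rr.append([c[-1]+.5,r])
wl=proj(p,L,.008); wr=proj(p,Rr,.0); wr8=proj(p,Rr,.008)
for n,w in(("L",wl),("R0",wr),("R8",wr8)):
    k=np.polyfit(w[:,0],w[:,1],1); k=np.polyfit(*w[np.abs(np.polyval(k,w[:,0])-w[:,1])<.002][:,:2].T,1)
    print(n,np.degrees(np.arctan(k[0])).round(2),"y at .5565",np.polyval(k,.5565).round(4))
c=np.where(m[100:110].any(1))[0]
t=[[x,np.where(m[80:120,x])[0][0]+79.5] for x in range(140,210)]
b=[[x,np.where(m[240:275,x])[0][-1]+240.5] for x in range(175,210)]
for q in (t,b): w=proj(p,q,.008); print("end",w[:,:2].mean(0).round(4),np.degrees(np.arctan(np.polyfit(w[:,1],w[:,0],1)[0])).round(2))
```

```text
L -5.28 y at .5565 -0.1635
R0 -5.19 y at .5565 -0.0575
R8 -5.19 y at .5565 -0.0566
end [ 0.4448 -0.0959] 5.43
end [ 0.67   -0.1007] 4.91
```

carry_out:
  translation:
    - [0.03,-0.006,0]
    - [0.046,-0.01,0]
    - [0.046,-0.01,0]
    - [0.046,-0.01,0]
    - [0.046,-0.01,0]
    - [0.046,-0.01,0]
    - [0.046,-0.01,0.02]
    - [0.017,-0.001,0.04]
    - [0,0,0.045]
    - [0,0,0.045]
  turn:
    - [0,0,0.004]
    - [0,0,0]
    - [0,0,0]
    - [0,0,0]
    - [0,0,0]
    - [0,0,0]
    - [0,0,0]
    - [0,0,0]
    - [0,0,0]
    - [0,0,0]
  gripper: [-1,-1,-1,-1,-1,-1,-1,-1,-1,-1]

```text
time: 29.85
tool_pos: [0.4831, 0.3285, 0.1284]
tool_rot: [3.141, -0.001, 1.509]
contact_force: [0.6, 0.1, -0.1]
opening: 0.092
```

carry_out:
  translation:
    - [0,0,0.045]
    - [0,0,0.035]
    - [0,0,0.015]
    - [0,0,0.007]
    - [0,0,0]
    - [0,0,0]
  turn:
    - [0,0,0]
    - [0,0,0]
    - [0,0,0]
    - [0,0,0]
    - [0,0,0]
    - [0,0,0]
  gripper: [-1,-1,-1,-1,-1,-1]

```text
time: 30.45
tool_pos: [0.4846, 0.3274, 0.0288]
tool_rot: [3.14, -0.001, 1.507]
contact_force: [-0.1, -0.3, -0.2]
opening: 0.0922
```

carry_out:
  translation:
    - [0.001,-0.002,0.003]
    - [0,0,0.0035]
    - [0,0,0]
    - [0,0,0]
    - [0,0,0]
    - [0,0,0]
    - [0,0,0]
    - [0,0,0]
  turn:
    - [0,0,0]
    - [0,0,0]
    - [0,0,0]
    - [0,0,0]
    - [0,0,0]
    - [0,0,0]
    - [0,0,0]
    - [0,0,0]
  gripper: [-1,-1,1,1,1,1,1,1]

```text
time: 31.25
tool_pos: [0.4823, 0.3279, 0.0213]
tool_rot: [3.141, -0.0, 1.506]
contact_force: [-0.7, 0.7, 0.5]
opening: 0.0616
```

carry_out:
  translation:
    - [0,0,-0.01]
    - [0,0,-0.03]
    - [0,0,-0.04]
    - [0,0,-0.03]
    - [-0.02,0.005,0]
    - [-0.04,0.009,0]
    - [-0.045,0.0105,0]
    - [-0.045,0.0105,0]
    - [-0.045,0.0105,0]
    - [-0.045,0.0105,0]
  turn:
    - [0,0,0]
    - [0,0,0]
    - [0,0,0]
    - [0,0,0]
    - [0,0,0]
    - [0,0,0]
    - [0,0,0]
    - [0,0,0]
    - [0,0,0]
    - [0,0,0]
  gripper: [1,1,1,1,1,1,1,1,1,1]

```text
time: 32.25
tool_pos: [0.5224, 0.0829, 0.1318]
tool_rot: [3.141, -0.0, 1.506]
contact_force: [-0.8, 0.2, -2.2]
opening: 0.0618
```

carry_out:
  translation:
    - [-0.045,0.0105,0]
    - [-0.045,0.0105,0]
    - [-0.045,0.0105,0]
    - [-0.04,0.0095,0]
    - [-0.0179,0.0054,0]
    - [0,0,0]
    - [0,0,0.03]
    - [0,0,0.035]
    - [0,0,0.015]
    - [0,0,0]
  turn:
    - [0,0,0]
    - [0,0,0]
    - [0,0,0]
    - [0,0,0]
    - [0,0,0.026]
    - [0,0,0]
    - [0,0,0]
    - [0,0,0]
    - [0,0,0]
    - [0,0,0]
  gripper: [1,1,1,1,1,1,1,1,1,1]

```text
time: 33.25
tool_pos: [0.5543, -0.1086, 0.049]
tool_rot: [-3.136, -0.002, 1.481]
contact_force: [0.4, 0.5, -1.2]
opening: 0.0617
```

Run:
```python
from h import *
toolmove([.5564,-.1107,.0273],1.480)
```

```text
from [ 0.5543 -0.1086  0.049 ] [-3.1359e+00 -1.9000e-03  1.4812e+00] shift [-0.002   0.0024  0.0216] turn [-0.0057 -0.0019  0.0012]
```

carry_out:
  translation:
    - [0,0,0.01]
    - [0,0,0.005]
    - [0,0,0]
    - [0,0,0]
  turn:
    - [0,0,0]
    - [0,0,0]
    - [0,0,0]
    - [0,0,0]
  gripper: [1,1,1,1]

```text
time: 33.65
tool_pos: [0.5566, -0.1108, 0.0367]
tool_rot: [3.141, 0.0, 1.48]
contact_force: [-0.4, 0.3, -0.8]
opening: 0.0618
```

On target; lowering the last 9 mm.

carry_out:
  translation:
    - [0,0,0.004]
    - [0,0,0.003]
    - [0,0,0.0015]
    - [0,0,0.001]
    - [0,0,0]
    - [0,0,0]
  turn:
    - [0,0,0]
    - [0,0,0]
    - [0,0,0]
    - [0,0,0]
    - [0,0,0]
    - [0,0,0]
  gripper: [1,1,1,1,1,1]

```text
time: 34.25
tool_pos: [0.5562, -0.1108, 0.0272]
tool_rot: [-3.142, -0.0, 1.48]
contact_force: [-3.5, 2.0, 4.9]
opening: 0.0616
```

carry_out:
  translation:
    - [0,0,0]
    - [0,0,0]
    - [0,0,0]
    - [0,0,0]
    - [0,0,-0.03]
    - [0,0,-0.049]
    - [0.01,-0.003,-0.048]
    - [0.03,-0.01,-0.038]
    - [0.03,-0.01,-0.038]
    - [0.03,-0.01,-0.038]
  turn:
    - [0,0,0]
    - [0,0,0]
    - [0,0,0]
    - [0,0,0]
    - [0,0,0]
    - [0,0,0]
    - [0,0,0]
    - [0,0,0]
    - [0,0,0]
    - [0,0,0]
  gripper: [-1,-1,-1,-1,-1,-1,-1,-1,-1,-1]

```text
time: 35.25
tool_pos: [0.5319, -0.0073, 0.2693]
tool_rot: [3.141, -0.0, 1.479]
contact_force: [1.5, -0.1, 0.2]
opening: 0.0918
```

carry_out:
  translation:
    - [0.008,-0.003,-0.011]
    - [0,0,0]
    - [0,0,0]
  turn:
    - [0,0,0]
    - [0,0,0]
    - [0,0,0]
  gripper: [-1,-1,-1]

```text
time: 35.55
tool_pos: [0.5299, -0.0005, 0.2772]
tool_rot: [-3.14, 0.0, 1.48]
contact_force: [-0.1, -0.2, -0.3]
opening: 0.0919
```

Run:
```python
from h import *
p=read_camera("wrist"); cv2.imwrite("pics/w5.png",p["img"][:,:,::-1])
pose(p,"walnut_front",.024,[556,-110,-5]); pose(p,"cherry_front",0,[526,110,-12]); pose(p,"rack",0,[556,-108,-5])
toolmove([.5268,.110,.28],np.pi/2-np.radians(12.1))
```

```text
walnut_front none
cherry_front 0.91 10178 [526.95 109.66 -12.18] 0.02
rack 0.79 14702 [ 556.14 -109.8    -4.89] 0.098
from [ 0.5299 -0.0009  0.2769] [-3.1384e+00 -1.0000e-04  1.4786e+00] shift [ 0.1102 -0.0133 -0.0031] turn [-3.20e-03  1.00e-04  1.19e-01]
```

View pics/w5.png

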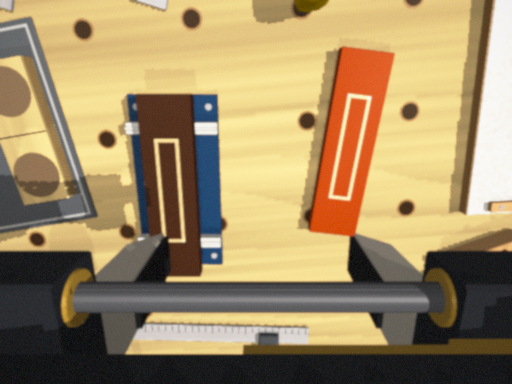

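carry_out:
  translation:
    - [0.045,-0.005,0]
    - [0.045,-0.005,0]
    - [0.02,-0.0035,0]
    - [0,0,0.03]
    - [0,0,0.045]
    - [0,0,0.049]
    - [0,0,0.049]
    - [0,0,0.045]
    - [0,0,0.03]
    - [0,0,0.012]
  turn:
    - [0,0,0]
    - [0,0,0]
    - [0,0,0]
    - [0,0,0.06]
    - [0,0,0.059]
    - [0,0,0]
    - [0,0,0]
    - [0,0,0]
    - [0,0,0]
    - [0,0,0]
  gripper: [-1,-1,-1,-1,-1,-1,-1,-1,-1,-1]

```text
time: 36.75
tool_pos: [0.5244, 0.11, 0.0148]
tool_rot: [-3.135, 0.002, 1.36]
contact_force: [0.7, -0.8, -0.1]
opening: 0.092
```

carry_out:
  translation:
    - [0,0,0.005]
    - [0,0,0]
    - [0,0,0]
  turn:
    - [0,0,0]
    - [0,0,0]
    - [0,0,0]
  gripper: [-1,-1,-1]

```text
time: 37.05
tool_pos: [0.5279, 0.1108, 0.0151]
tool_rot: [3.139, -0.001, 1.361]
contact_force: [1.1, -0.5, 0.3]
opening: 0.0917
```

Run:
```python
from h import *
toolmove([.5268,.1098,.0055],np.pi/2-np.radians(12.15))
```

```text
from [0.5279 0.1108 0.0151] [ 3.1390e+00 -8.0000e-04  1.3609e+00] shift [-0.0012 -0.0009  0.0096] turn [ 0.0026 -0.0008  0.0022]
```

carry_out:
  translation:
    - [-0.001,-0.001,0.004]
    - [0,0,0.003]
    - [0,0,0]
    - [0,0,0]
    - [0,0,0]
    - [0,0,0]
    - [0,0,0]
    - [0,0,0]
    - [0,0,0]
  turn:
    - [0,0,0.002]
    - [0,0,0]
    - [0,0,0]
    - [0,0,0]
    - [0,0,0]
    - [0,0,0]
    - [0,0,0]
    - [0,0,0]
    - [0,0,0]
  gripper: [-1,-1,-1,1,1,1,1,1,1]

```text
time: 37.95
tool_pos: [0.5257, 0.1101, 0.0067]
tool_rot: [3.141, -0.0, 1.359]
contact_force: [0.6, 1.5, 0.7]
opening: 0.0616
```

carry_out:
  translation:
    - [0,0,-0.01]
    - [0,0,-0.03]
    - [0,0,-0.035]
    - [0.02,-0.0085,-0.025]
    - [0.04,-0.017,0]
    - [0.042,-0.0178,0]
    - [0.042,-0.0178,0]
    - [0.04,-0.017,0]
    - [0.0204,-0.0084,0]
    - [0,0,0]
  turn:
    - [0,0,0]
    - [0,0,0]
    - [0,0,0]
    - [0,0,0]
    - [0,0,0]
    - [0,0,0]
    - [0,0,0]
    - [0,0,0]
    - [0,0,-0.088]
    - [0,0,-0.088]
  gripper: [1,1,1,1,1,1,1,1,1,1]

```text
time: 38.95
tool_pos: [0.4827, 0.3312, 0.1071]
tool_rot: [3.142, -0.001, 1.542]
contact_force: [1.1, -1.0, -1.7]
opening: 0.0616
```

carry_out:
  translation:
    - [0,0,0.02]
    - [0,0,0.03]
    - [0,0,0.015]
    - [0,0,0.005]
    - [0,0,0]
    - [0,0,0]
  turn:
    - [0,0,0]
    - [0,0,0]
    - [0,0,0]
    - [0,0,0]
    - [0,0,0]
    - [0,0,0]
  gripper: [1,1,1,1,1,1]

```text
time: 39.55
tool_pos: [0.4847, 0.3283, 0.0378]
tool_rot: [3.14, -0.001, 1.535]
contact_force: [-0.2, 0.0, -1.0]
opening: 0.0618
```

Run:
```python
from h import *
p=read_camera("wrist"); cv2.imwrite("pics/w6.png",p["img"][:,:,::-1])
toolmove([.4841,.3281,.0247],np.pi/2-np.radians(2.03))
```

```text
from [0.4847 0.3284 0.0379] [ 3.1398e+00 -1.1000e-03  1.5350e+00] shift [-0.0003 -0.0006  0.0132] turn [ 0.0018 -0.0011 -0.0004]
```

View pics/w6.png

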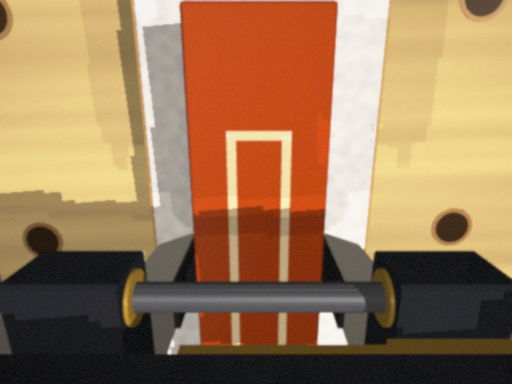

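carry_out:
  translation:
    - [0,0,0.005]
    - [0,0,0.004]
    - [0,0,0.002]
    - [0,0,0.001]
    - [0,0,0.0]
    - [0,0,0]
  turn:
    - [0,0,0]
    - [0,0,0]
    - [0,0,0]
    - [0,0,0]
    - [0,0,0]
    - [0,0,0]
  gripper: [1,1,1,1,1,1]

```text
time: 40.2
tool_pos: [0.484, 0.328, 0.0247]
tool_rot: [3.142, -0.0, 1.535]
contact_force: [-0.7, -0.8, -0.6]
opening: 0.0616
```

carry_out:
  translation:
    - [0,0,0.001]
    - [0,0,0]
    - [0,0,0]
  turn:
    - [0,0,0]
    - [0,0,0]
    - [0,0,0]
  gripper: [1,1,1]

```text
time: 40.5
tool_pos: [0.484, 0.3281, 0.0247]
tool_rot: [3.141, -0.0, 1.535]
contact_force: [-3.3, -2.3, 7.5]
opening: 0.0616
```

carry_out:
  translation:
    - [0,0,0]
    - [0,0,0]
    - [0,0,0]
    - [0,0,0]
    - [0,0,-0.03]
    - [0,0,-0.049]
    - [0,-0.005,-0.049]
    - [0,-0.007,-0.049]
    - [0,-0.007,-0.049]
    - [0,0,-0.029]
  turn:
    - [0,0,0]
    - [0,0,0]
    - [0,0,0]
    - [0,0,0]
    - [0,0,0]
    - [0,0,0]
    - [0,0,0]
    - [0,0,0]
    - [0,0,0]
    - [0,0,0]
  gripper: [-1,-1,-1,-1,-1,-1,-1,-1,-1,-1]

```text
time: 41.5
tool_pos: [0.465, 0.3292, 0.2832]
tool_rot: [3.137, -0.003, 1.536]
contact_force: [0.9, -0.6, -0.3]
opening: 0.0917
```

carry_out:
  translation:
    - [0,0,0]
    - [0,0,0]
    - [0,0,0]
  turn:
    - [0,0,0]
    - [0,0,0]
    - [0,0,0]
  gripper: [-1,-1,-1]

```text
time: 41.8
tool_pos: [0.4645, 0.3284, 0.277]
tool_rot: [-3.139, 0.001, 1.535]
contact_force: [-1.0, -0.8, -0.9]
opening: 0.0916
```

Run:
```python
from h import *
p=read_camera("wrist"); cv2.imwrite("pics/w7.png",p["img"][:,:,::-1])
t=read_camera("top")
for q in (p,t): pose(q,"press_base",0,[485,328,-2]); pose(q,"cherry_front",.018,[484,328,-2])
pose(t,"walnut_front",.024,[556,-110,-5]); pose(t,"caul",.004,[472,-281,4])
pose(t,"rack",0,[556,-108,-5])
toolmove([.472,-.281,.28],1.645)
```

```text
press_base 0.88 22338 [485.33 328.49  -2.03] 0.029
cherry_front 0.73 9988 [485.13 326.52  -2.23] 0.039
press_base 0.82 5428 [484.36 331.68  -2.19] 0.057
cherry_front 0.79 2225 [483.68 329.39  -1.53] 0.043
walnut_front 0.84 2308 [ 555.74 -110.48   -5.8 ] 0.081
caul 0.71 1721 [ 473.45 -280.03    4.33] 0.053
rack 0.65 3523 [ 555.48 -107.26   -5.5 ] 0.03
from [0.465  0.3287 0.2784] [-3.1413e+00  1.0000e-04  1.5350e+00] shift [-0.6091  0.0288 -0.0015] turn [-3.0e-04  1.0e-04 -1.1e-01]
```

View pics/w7.png

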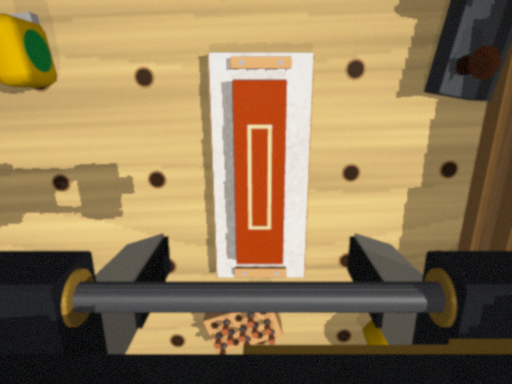

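carry_out:
  translation:
    - [-0.03,0.006,0]
    - [-0.047,0.0093,0]
    - [-0.047,0.0093,0]
    - [-0.047,0.0093,0]
    - [-0.047,0.0093,0]
    - [-0.047,0.0093,0]
    - [-0.047,0.0093,0]
    - [-0.047,0.0093,0]
    - [-0.047,0.0093,0]
    - [-0.03,0.0053,0]
  turn:
    - [0,0,0]
    - [0,0,0]
    - [0,0,0]
    - [0,0,0]
    - [0,0,0]
    - [0,0,0]
    - [0,0,0]
    - [0,0,0]
    - [0,0,0]
    - [0,0,0.055]
  gripper: [-1,-1,-1,-1,-1,-1,-1,-1,-1,-1]

```text
time: 43.25
tool_pos: [0.5351, -0.1134, 0.2786]
tool_rot: [3.141, 0.001, 1.477]
contact_force: [0.4, 0.9, -0.3]
opening: 0.0918
```

carry_out:
  translation:
    - [0,0,0]
    - [0,0,0]
    - [0,0,0]
  turn:
    - [0,0,0]
    - [0,0,0]
    - [0,0,0]
  gripper: [-1,-1,-1]

```text
time: 43.55
tool_pos: [0.5349, -0.109, 0.2787]
tool_rot: [-3.142, -0.001, 1.481]
contact_force: [-0.1, 1.0, -0.2]
opening: 0.0918
```

Run:
```python
from h import *
p=read_camera("wrist"); cv2.imwrite("pics/w8.png",p["img"][:,:,::-1])
pose(p,"walnut_front",.024,[556,-110,-5]); pose(p,"rack",0,[556,-108,-5])
pose(p,"caul",.004,[472,-281,4])
toolmove([.472,-.281,.28],1.645)
```

```text
walnut_front 0.75 9930 [ 556.19 -112.25   -5.12] 0.018
rack 0.82 15229 [ 557.36 -110.69   -5.16] 0.035
caul 0.69 8576 [ 473.25 -281.78    4.45] 0.025
from [ 0.5351 -0.1089  0.2789] [ 3.1413e+00 -1.0000e-04  1.4819e+00] shift [-0.177  -0.0475 -0.0012] turn [ 3.000e-04 -1.000e-04 -1.631e-01]
```

View pics/w8.png

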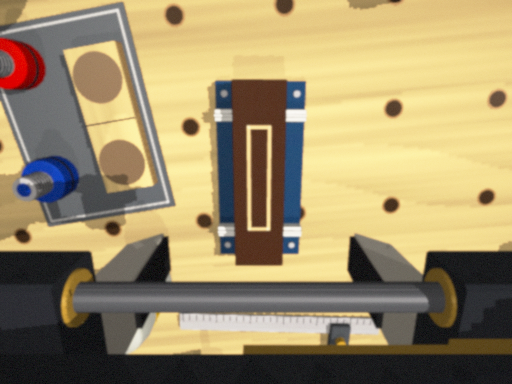

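carry_out:
  translation:
    - [-0.03,-0.008,0]
    - [-0.046,-0.0122,0]
    - [-0.046,-0.0122,0]
    - [-0.035,-0.0093,0]
    - [-0.02,-0.005,0]
    - [0,0,0.02]
    - [0,0,0.045]
    - [0,0,0.049]
    - [0,0,0.049]
    - [0,0,0.045]
  turn:
    - [0,0,0]
    - [0,0,0]
    - [0,0,0]
    - [0,0,0]
    - [0,0,0]
    - [0,0,-0.082]
    - [0,0,-0.081]
    - [0,0,0]
    - [0,0,0]
    - [0,0,0]
  gripper: [-1,-1,-1,-1,-1,-1,-1,-1,-1,-1]

```text
time: 44.75
tool_pos: [0.4725, -0.2812, 0.069]
tool_rot: [3.141, 0.0, 1.644]
contact_force: [-0.3, -0.6, -1.6]
opening: 0.0915
```

carry_out:
  translation:
    - [0,0,0.03]
    - [0,0,0.016]
    - [0,0,0.007]
    - [0,0,0]
    - [0,0,0]
    - [0,0,0]
  turn:
    - [0,0,0]
    - [0,0,0]
    - [0,0,0]
    - [0,0,0]
    - [0,0,0]
    - [0,0,0]
  gripper: [-1,-1,-1,-1,-1,-1]

```text
time: 45.35
tool_pos: [0.4733, -0.2826, 0.019]
tool_rot: [3.14, 0.002, 1.643]
contact_force: [0.4, 0.5, 0.3]
opening: 0.0917
```

carry_out:
  translation:
    - [0.001,0,0.006]
    - [0,0,0.004]
    - [0,0,0]
    - [0,0,0]
    - [0,0,0]
    - [0,0,0]
    - [0,0,0]
    - [0,0,0]
    - [0,0,0]
  turn:
    - [0,0,0]
    - [0,0,0]
    - [0,0,0]
    - [0,0,0]
    - [0,0,0]
    - [0,0,0]
    - [0,0,0]
    - [0,0,0]
    - [0,0,0]
  gripper: [-1,-1,-1,1,1,1,1,1,1]

```text
time: 46.25
tool_pos: [0.4725, -0.2811, 0.0077]
tool_rot: [3.141, -0.0, 1.643]
contact_force: [1.3, -0.2, 0.1]
opening: 0.0599
```

carry_out:
  translation:
    - [0,0,-0.01]
    - [0,0,-0.03]
    - [0,0,-0.045]
    - [0,0,-0.04]
    - [0.02,0.002,-0.015]
    - [0.04,0.0035,0]
    - [0.045,0.0042,0]
    - [0.045,0.0042,0]
    - [0.045,0.0042,0]
    - [0.045,0.0042,0]
  turn:
    - [0,0,0]
    - [0,0,0]
    - [0,0,0]
    - [0,0,0]
    - [0,0,0]
    - [0,0,0]
    - [0,0,0]
    - [0,0,0]
    - [0,0,0]
    - [0,0,0]
  gripper: [1,1,1,1,1,1,1,1,1,1]

```text
time: 47.25
tool_pos: [0.477, -0.0384, 0.1483]
tool_rot: [3.141, 0.0, 1.643]
contact_force: [0.9, -0.2, -1.7]
opening: 0.0597
```

carry_out:
  translation:
    - [0.045,0.0042,0]
    - [0.045,0.0042,0]
    - [0.045,0.0042,0]
    - [0.045,0.0042,0]
    - [0.045,0.0042,0]
    - [0.045,0.0042,0]
    - [0.045,0.0042,0]
    - [0.04,0.003,0]
    - [0.0111,0.0017,0]
    - [0,0,0]
  turn:
    - [0,0,0]
    - [0,0,0]
    - [0,0,0]
    - [0,0,0]
    - [0,0,0]
    - [0,0,0]
    - [0,0,0]
    - [0,0,0]
    - [0,0,0.05]
    - [0,0,0.059]
  gripper: [1,1,1,1,1,1,1,1,1,1]

```text
time: 48.25
tool_pos: [0.4843, 0.3297, 0.1479]
tool_rot: [3.141, -0.001, 1.535]
contact_force: [-0.2, -1.0, -2.8]
opening: 0.0593
```

carry_out:
  translation:
    - [0,0,0.025]
    - [0,0,0.035]
    - [0,0,0.02]
    - [0,0,0.01]
    - [0,0,0]
    - [0,0,0]
  turn:
    - [0,0,0]
    - [0,0,0]
    - [0,0,0]
    - [0,0,0]
    - [0,0,0]
    - [0,0,0]
  gripper: [1,1,1,1,1,1]

```text
time: 48.85
tool_pos: [0.4856, 0.3278, 0.0588]
tool_rot: [3.14, -0.001, 1.534]
contact_force: [0.3, -1.0, -0.7]
opening: 0.0596
```

Run:
```python
from h import *
toolmove([.485,.3275,.0397],1.5341)
```

```text
from [0.4856 0.3278 0.0588] [ 3.1401e+00 -9.0000e-04  1.5340e+00] shift [-0.0003 -0.0006  0.0191] turn [ 0.0015 -0.0009 -0.0001]
```

carry_out:
  translation:
    - [0,0,0.008]
    - [0,0,0.006]
    - [0,0,0.003]
    - [0,0,0.001]
    - [0,0,0.001]
    - [0,0,0]
    - [0,0,0]
  turn:
    - [0,0,0]
    - [0,0,0]
    - [0,0,0]
    - [0,0,0]
    - [0,0,0]
    - [0,0,0]
    - [0,0,0]
  gripper: [1,1,1,1,1,1,1]

```text
time: 49.55
tool_pos: [0.4847, 0.3273, 0.0397]
tool_rot: [-3.141, 0.0, 1.534]
contact_force: [-3.7, -3.3, 6.9]
opening: 0.0597
```

carry_out:
  translation:
    - [0,0,0]
    - [0,0,0]
    - [0,0,0]
    - [0,0,0]
    - [0,0,-0.03]
    - [0,0,-0.049]
    - [0,-0.005,-0.049]
    - [0,-0.007,-0.049]
    - [0,-0.007,-0.049]
    - [0,0,-0.014]
  turn:
    - [0,0,0]
    - [0,0,0]
    - [0,0,0]
    - [0,0,0]
    - [0,0,0]
    - [0,0,0]
    - [0,0,0]
    - [0,0,0]
    - [0,0,0]
    - [0,0,0]
  gripper: [-1,-1,-1,-1,-1,-1,-1,-1,-1,-1]

```text
time: 50.55
tool_pos: [0.4669, 0.3292, 0.285]
tool_rot: [3.133, -0.005, 1.535]
contact_force: [0.0, -0.3, -0.2]
opening: 0.0917
```

carry_out:
  translation:
    - [0,0,0]
    - [0,0,0]
    - [0,0,0]
  turn:
    - [0,0,0]
    - [0,0,0]
    - [0,0,0]
  gripper: [-1,-1,-1]

```text
time: 50.85
tool_pos: [0.4654, 0.3277, 0.2765]
tool_rot: [-3.138, 0.002, 1.534]
contact_force: [-0.3, -0.3, -0.3]
opening: 0.0914
```

Run:
```python
from h import *
p=read_camera("wrist"); cv2.imwrite("pics/w9.png",p["img"][:,:,::-1])
pose(p,"press_base",0,[485,328,-2]); pose(p,"caul",.036,[484,328,-2])
# wear marks, by darkness
g=cv2.cvtColor(p["img"],cv2.COLOR_RGB2HSV)
for n in ("red_weight","blue_weight"):
    pass
toolmove([.403,-.3805,.19],1.534)
```

```text
press_base 0.83 22678 [485.13 328.14  -2.  ] 0.039
caul 0.71 7759 [484.99 325.88  -1.88] 0.023
from [0.4656 0.3279 0.2771] [-3.1391e+00  1.4000e-03  1.5339e+00] shift [-0.7101 -0.0362  0.0881] turn [-0.0025  0.0014 -0.0001]
```

View pics/w9.png

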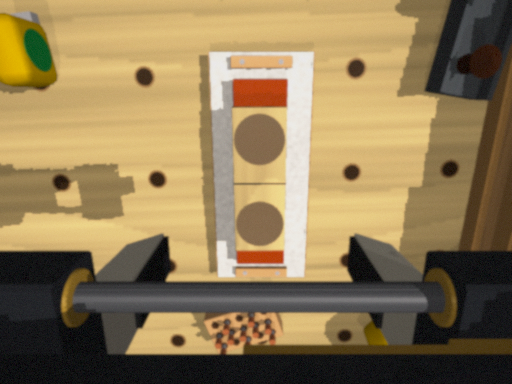

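carry_out:
  translation:
    - [-0.03,0.004,0]
    - [-0.047,0.0065,0]
    - [-0.048,0.0067,0]
    - [-0.048,0.0067,0]
    - [-0.048,0.0067,0]
    - [-0.048,0.0067,0]
    - [-0.048,0.0067,0]
    - [-0.048,0.0067,0]
    - [-0.048,0.0067,0]
    - [-0.048,0.0067,0]
  turn:
    - [0,0,0]
    - [0,0,0]
    - [0,0,0]
    - [0,0,0]
    - [0,0,0]
    - [0,0,0]
    - [0,0,0]
    - [0,0,0]
    - [0,0,0]
    - [0,0,0]
  gripper: [-1,-1,-1,-1,-1,-1,-1,-1,-1,-1]

```text
time: 52.0
tool_pos: [0.5128, -0.1369, 0.278]
tool_rot: [-3.141, -0.001, 1.534]
contact_force: [0.4, 0.5, 0.3]
opening: 0.0919
```

carry_out:
  translation:
    - [-0.048,0.0067,0]
    - [-0.048,0.0067,0]
    - [-0.048,0.0067,0]
    - [-0.048,0.0067,0]
    - [-0.035,0.0047,0]
    - [-0.009,0.0012,0.02]
    - [0,0,0.045]
    - [0,0,0.049]
    - [0,0,0.045]
    - [0,0,0.035]
  turn:
    - [0,0,0]
    - [0,0,0]
    - [0,0,0]
    - [0,0,0]
    - [0,0,0]
    - [0,0,0]
    - [0,0,0]
    - [0,0,0]
    - [0,0,0]
    - [0,0,0]
  gripper: [-1,-1,-1,-1,-1,-1,-1,-1,-1,-1]

```text
time: 53.0
tool_pos: [0.5357, -0.3709, 0.0806]
tool_rot: [-3.138, -0.003, 1.534]
contact_force: [0.6, -0.6, 0.3]
opening: 0.092
```

carry_out:
  translation:
    - [0,0,0.025]
    - [0,0,0.008]
    - [0,0,0]
    - [0,0,0]
    - [0,0,0]
  turn:
    - [0,0,0]
    - [0,0,0]
    - [0,0,0]
    - [0,0,0]
    - [0,0,0]
  gripper: [-1,-1,-1,-1,-1]

```text
time: 53.5
tool_pos: [0.5379, -0.3727, 0.0535]
tool_rot: [3.139, 0.002, 1.534]
contact_force: [1.0, -0.3, -0.3]
opening: 0.0917
```

carry_out:
  translation:
    - [0.001,-0.001,0.006]
    - [0,0,0.002]
    - [0,0,0]
    - [0,0,0]
    - [0,0,0]
    - [0,0,0]
    - [0,0,0]
    - [0,0,0]
    - [0,0,0]
    - [0,0,0]
  turn:
    - [0,0,0]
    - [0,0,0]
    - [0,0,0]
    - [0,0,0]
    - [0,0,0]
    - [0,0,0]
    - [0,0,0]
    - [0,0,0]
    - [0,0,0]
    - [0,0,0]
  gripper: [-1,-1,1,1,1,1,1,1,1,1]
  squeeze: 40

```text
time: 54.5
tool_pos: [0.5361, -0.3709, 0.0436]
tool_rot: [3.142, -0.0, 1.534]
contact_force: [0.3, -0.1, 0.2]
opening: 0.0324
```

carry_out:
  translation:
    - [0,0,0]
    - [0,0,0]
    - [0,0,0]
    - [0,0,-0.01]
    - [0,0,-0.03]
    - [0,0,-0.045]
    - [0,0,-0.045]
    - [0,0,-0.02]
    - [0,0,0]
    - [0,0,0]
  turn:
    - [0,0,0]
    - [0,0,0]
    - [0,0,0]
    - [0,0,0]
    - [0,0,0]
    - [0,0,0]
    - [0,0,0]
    - [0,0,0]
    - [0,0,0]
    - [0,0,0]
  gripper: [1,1,1,1,1,1,1,1,1,1]

```text
time: 55.5
tool_pos: [0.5354, -0.37, 0.1922]
tool_rot: [-3.139, -0.002, 1.534]
contact_force: [0.1, -0.6, -7.0]
opening: 0.0274
```

Run:
```python
from h import *
print(robot.observe()["opening"],robot.observe()["contact_force"])
toolmove([.535,.325,.19],1.534)
```

```text
0.02738088448178949 [ 0.06655795 -0.58436417 -6.95032675]
from [ 0.5354 -0.37    0.1922] [-3.1394e+00 -2.2000e-03  1.5342e+00] shift [ 0.6945 -0.0258  0.0038] turn [-0.0021 -0.0022  0.0002]
```

carry_out:
  translation:
    - [0.02,-0.0008,0]
    - [0.04,-0.0015,0]
    - [0.045,-0.0017,0]
    - [0.045,-0.0017,0]
    - [0.045,-0.0017,0]
    - [0.045,-0.0017,0]
    - [0.045,-0.0017,0]
    - [0.045,-0.0017,0]
    - [0.045,-0.0017,0]
    - [0.045,-0.0017,0]
  turn:
    - [0,0,0]
    - [0,0,0]
    - [0,0,0]
    - [0,0,0]
    - [0,0,0]
    - [0,0,0]
    - [0,0,0]
    - [0,0,0]
    - [0,0,0]
    - [0,0,0]
  gripper: [1,1,1,1,1,1,1,1,1,1]

```text
time: 56.5
tool_pos: [0.5337, 0.0514, 0.191]
tool_rot: [-3.136, -0.0, 1.534]
contact_force: [0.9, 0.8, -6.0]
opening: 0.0274
```

carry_out:
  translation:
    - [0.045,-0.0017,0]
    - [0.045,-0.0017,0]
    - [0.045,-0.0017,0]
    - [0.045,-0.0017,0]
    - [0.045,-0.0016,0]
    - [0.035,-0.0012,0]
    - [0.0145,-0.0005,0]
    - [0,0,0]
    - [0,0,0.03]
    - [0,0,0.03]
  turn:
    - [0,0,0]
    - [0,0,0]
    - [0,0,0]
    - [0,0,0]
    - [0,0,0]
    - [0,0,0]
    - [0,0,0]
    - [0,0,0]
    - [0,0,0]
    - [0,0,0]
  gripper: [1,1,1,1,1,1,1,1,1,1]

```text
time: 57.5
tool_pos: [0.5355, 0.3227, 0.1323]
tool_rot: [-3.141, 0.001, 1.533]
contact_force: [-0.5, -0.0, -5.9]
opening: 0.0273
```

carry_out:
  translation:
    - [0,0,0.015]
    - [0,0,0.005]
    - [0,0,0]
    - [0,0,0]
  turn:
    - [0,0,0]
    - [0,0,0]
    - [0,0,0]
    - [0,0,0]
  gripper: [1,1,1,1]

```text
time: 57.9
tool_pos: [0.5363, 0.3237, 0.1144]
tool_rot: [3.141, -0.0, 1.533]
contact_force: [0.6, -0.2, -5.5]
opening: 0.027
```

Run:
```python
from h import *
p=read_camera("wrist"); cv2.imwrite("pics/w10.png",p["img"][:,:,::-1])
toolmove([.535,.325,.0976],1.534)
```

```text
from [0.5364 0.3239 0.1148] [ 3.1398e+00 -8.0000e-04  1.5335e+00] shift [ 0.001  -0.0015  0.0172] turn [ 0.0018 -0.0008 -0.0005]
```

View pics/w10.png

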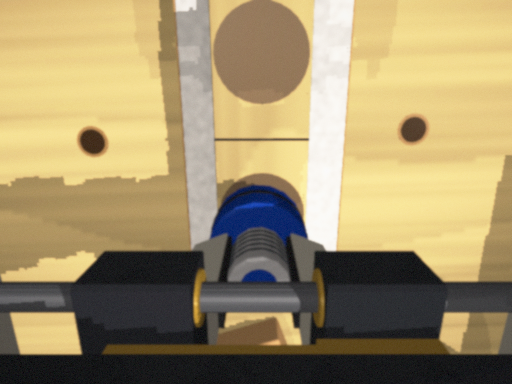

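carry_out:
  translation:
    - [0.001,-0.001,0.007]
    - [0,0,0.005]
    - [0,0,0.003]
    - [0,0,0.001]
    - [0,0,0]
    - [0,0,0]
  turn:
    - [0,0,0]
    - [0,0,0]
    - [0,0,0]
    - [0,0,0]
    - [0,0,0]
    - [0,0,0]
  gripper: [1,1,1,1,1,1]

```text
time: 58.55
tool_pos: [0.5347, 0.3252, 0.0977]
tool_rot: [3.141, -0.0, 1.534]
contact_force: [-0.7, -0.5, -5.3]
opening: 0.0272
```

carry_out:
  translation:
    - [0,0,0.001]
    - [0,0,0.0005]
    - [0,0,0]
  turn:
    - [0,0,0]
    - [0,0,0]
    - [0,0,0]
  gripper: [1,1,1]

```text
time: 58.85
tool_pos: [0.5348, 0.3252, 0.0977]
tool_rot: [3.141, -0.0, 1.534]
contact_force: [-3.7, -2.9, 5.0]
opening: 0.0272
```

carry_out:
  translation:
    - [0,0,0]
    - [0,0,0]
    - [0,0,0]
    - [0,0,0]
    - [0,0,-0.02]
    - [0,0,-0.04]
    - [0,0,-0.04]
    - [-0.02,-0.003,0]
    - [-0.04,-0.006,0]
    - [-0.047,-0.007,0]
  turn:
    - [0,0,0]
    - [0,0,0]
    - [0,0,0]
    - [0,0,0]
    - [0,0,0]
    - [0,0,0]
    - [0,0,0]
    - [0,0,0]
    - [0,0,0]
    - [0,0,0]
  gripper: [-1,-1,-1,-1,-1,-1,-1,-1,-1,-1]

```text
time: 59.85
tool_pos: [0.5146, 0.2186, 0.1962]
tool_rot: [3.14, -0.001, 1.536]
contact_force: [1.2, -0.4, -0.1]
opening: 0.0916
```

carry_out:
  translation:
    - [-0.047,-0.007,0]
    - [-0.047,-0.007,0]
    - [-0.047,-0.007,0]
    - [-0.047,-0.007,0]
    - [-0.047,-0.007,0]
    - [-0.047,-0.007,0]
    - [-0.047,-0.007,0]
    - [-0.047,-0.007,0]
    - [-0.047,-0.007,0]
    - [-0.047,-0.007,0]
  turn:
    - [0,0,0]
    - [0,0,0]
    - [0,0,0]
    - [0,0,0]
    - [0,0,0]
    - [0,0,0]
    - [0,0,0]
    - [0,0,0]
    - [0,0,0]
    - [0,0,0]
  gripper: [-1,-1,-1,-1,-1,-1,-1,-1,-1,-1]

```text
time: 60.85
tool_pos: [0.427, -0.2503, 0.1964]
tool_rot: [3.141, 0.0, 1.534]
contact_force: [0.5, 0.5, 0.2]
opening: 0.0921
```

carry_out:
  translation:
    - [-0.047,-0.007,0]
    - [-0.047,-0.0065,0]
    - [-0.03,-0.004,0]
    - [-0.009,-0.0012,0.02]
    - [0,0,0.04]
    - [0,0,0.04]
    - [0,0,0.03]
    - [0,0,0.012]
    - [0,0,0]
    - [0,0,0]
  turn:
    - [0,0,0]
    - [0,0,0]
    - [0,0,0]
    - [0,0,0]
    - [0,0,0]
    - [0,0,0]
    - [0,0,0]
    - [0,0,0]
    - [0,0,0]
    - [0,0,0]
  gripper: [-1,-1,-1,-1,-1,-1,-1,-1,-1,-1]

```text
time: 61.85
tool_pos: [0.4046, -0.3813, 0.0553]
tool_rot: [3.14, 0.001, 1.534]
contact_force: [-0.7, -1.1, 1.1]
opening: 0.0922
```

carry_out:
  translation:
    - [0,0,0.007]
    - [0,0,0.003]
    - [0,0,0]
    - [0,0,0]
    - [0,0,0]
    - [0,0,0]
    - [0,0,0]
    - [0,0,0]
    - [0,0,0]
    - [0,0,0]
  turn:
    - [0,0,0]
    - [0,0,0]
    - [0,0,0]
    - [0,0,0]
    - [0,0,0]
    - [0,0,0]
    - [0,0,0]
    - [0,0,0]
    - [0,0,0]
    - [0,0,0]
  gripper: [-1,-1,1,1,1,1,1,1,1,1]

```text
time: 62.85
tool_pos: [0.4039, -0.3805, 0.0441]
tool_rot: [3.142, -0.0, 1.534]
contact_force: [0.2, 0.5, 0.3]
opening: 0.0325
```

carry_out:
  translation:
    - [0,0,0]
    - [0,0,0]
    - [0,0,0]
    - [0,0,-0.01]
    - [0,0,-0.03]
    - [0,0,-0.045]
    - [0,0,-0.045]
    - [0,0,-0.02]
    - [0,0,0]
    - [0,0,0]
  turn:
    - [0,0,0]
    - [0,0,0]
    - [0,0,0]
    - [0,0,0]
    - [0,0,0]
    - [0,0,0]
    - [0,0,0]
    - [0,0,0]
    - [0,0,0]
    - [0,0,0]
  gripper: [1,1,1,1,1,1,1,1,1,1]

```text
time: 63.85
tool_pos: [0.4034, -0.3801, 0.1931]
tool_rot: [-3.14, -0.001, 1.534]
contact_force: [-0.4, 0.5, -6.2]
opening: 0.027
```

Run:
```python
from h import *
toolmove([.435,.3285,.19],1.534)
```

```text
from [ 0.4034 -0.3801  0.1931] [-3.1405e+00 -1.1000e-03  1.5339e+00] shift [0.7092 0.0055 0.004 ] turn [-0.0011 -0.0011 -0.0001]
```

carry_out:
  translation:
    - [0.02,0,0]
    - [0.04,0.0003,0]
    - [0.046,0.0004,0]
    - [0.046,0.0004,0]
    - [0.046,0.0004,0]
    - [0.046,0.0004,0]
    - [0.046,0.0004,0]
    - [0.046,0.0004,0]
    - [0.046,0.0004,0]
    - [0.046,0.0004,0]
  turn:
    - [0,0,0]
    - [0,0,0]
    - [0,0,0]
    - [0,0,0]
    - [0,0,0]
    - [0,0,0]
    - [0,0,0]
    - [0,0,0]
    - [0,0,0]
    - [0,0,0]
  gripper: [1,1,1,1,1,1,1,1,1,1]

```text
time: 64.85
tool_pos: [0.4216, 0.0488, 0.1922]
tool_rot: [-3.138, -0.0, 1.534]
contact_force: [1.0, 0.4, -5.3]
opening: 0.0271
```

carry_out:
  translation:
    - [0.046,0.0004,0]
    - [0.046,0.0004,0]
    - [0.046,0.0004,0]
    - [0.046,0.0004,0]
    - [0.046,0.0004,0]
    - [0.035,0,0]
    - [0.0162,0,0]
    - [0,0,0]
    - [0,0,0.03]
    - [0,0,0.03]
  turn:
    - [0,0,0]
    - [0,0,0]
    - [0,0,0]
    - [0,0,0]
    - [0,0,0]
    - [0,0,0]
    - [0,0,0]
    - [0,0,0]
    - [0,0,0]
    - [0,0,0]
  gripper: [1,1,1,1,1,1,1,1,1,1]

```text
time: 65.85
tool_pos: [0.4354, 0.3267, 0.1328]
tool_rot: [-3.141, 0.001, 1.534]
contact_force: [-0.5, -0.5, -6.4]
opening: 0.0273
```

carry_out:
  translation:
    - [0,0,0.015]
    - [0,0,0.005]
    - [0,0,0]
    - [0,0,0]
  turn:
    - [0,0,0]
    - [0,0,0]
    - [0,0,0]
    - [0,0,0]
  gripper: [1,1,1,1]

```text
time: 66.25
tool_pos: [0.4361, 0.3277, 0.1149]
tool_rot: [3.141, -0.0, 1.533]
contact_force: [0.2, 0.4, -5.0]
opening: 0.0275
```

Run:
```python
from h import *
p=read_camera("wrist"); cv2.imwrite("pics/w11.png",p["img"][:,:,::-1])
toolmove([.435,.3285,.0981],1.534)
```

```text
from [0.4362 0.3279 0.1151] [ 3.1400e+00 -9.0000e-04  1.5336e+00] shift [ 0.0005 -0.0013  0.017 ] turn [ 0.0016 -0.0009 -0.0004]
```

View pics/w11.png

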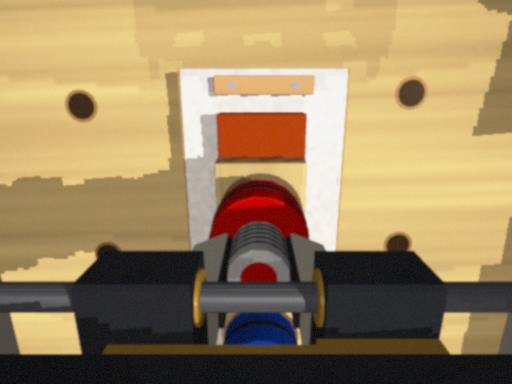

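Red hangs over its wear mark (about (259,210)), square to the caul. Lowering.

carry_out:
  translation:
    - [0.0005,-0.001,0.007]
    - [0,0,0.005]
    - [0,0,0.003]
    - [0,0,0.001]
    - [0,0,0.001]
    - [0,0,0.0005]
    - [0,0,0]
  turn:
    - [0,0,0]
    - [0,0,0]
    - [0,0,0]
    - [0,0,0]
    - [0,0,0]
    - [0,0,0]
    - [0,0,0]
  gripper: [1,1,1,1,1,1,1]

```text
time: 67.0
tool_pos: [0.4344, 0.3286, 0.0979]
tool_rot: [3.141, -0.0, 1.534]
contact_force: [-4.8, -2.3, 5.9]
opening: 0.0274
```

carry_out:
  translation:
    - [0,0,0]
    - [0,0,0]
    - [0,0,0]
    - [0,0,0]
    - [0,0,-0.02]
    - [0,0,-0.04]
    - [0,0,-0.045]
    - [0,0,-0.045]
    - [0,0.015,-0.035]
    - [0,0.015,0]
  turn:
    - [0,0,0]
    - [0,0,0]
    - [0,0,0]
    - [0,0,0]
    - [0,0,0]
    - [0,0,0]
    - [0,0,0]
    - [0,0,0]
    - [0,0,0]
    - [0,0,0]
  gripper: [-1,-1,-1,-1,-1,-1,-1,-1,-1,-1]

```text
time: 68.0
tool_pos: [0.4667, 0.3286, 0.288]
tool_rot: [3.132, -0.006, 1.535]
contact_force: [1.2, -0.0, -0.5]
opening: 0.0918
```

carry_out:
  translation:
    - [0,0,0]
    - [0,0,0]
    - [0,0,0]
  turn:
    - [0,0,0]
    - [0,0,0]
    - [0,0,0]
  gripper: [-1,-1,-1]

```text
time: 68.3
tool_pos: [0.4636, 0.3273, 0.2806]
tool_rot: [-3.139, 0.001, 1.534]
contact_force: [-0.9, 0.4, 0.1]
opening: 0.0919
```

Run:
```python
from h import *
p=read_camera("wrist"); t=read_camera("top")
im=np.hstack([p["img"],t["img"]]); cv2.imwrite("pics/end.png",cv2.resize(im[:,:,::-1],(800,300),interpolation=cv2.INTER_AREA))
s=robot.observe(); print(s["tool_pos"],s["contact_force"])
pose(p,"press_base",0,[485,328,-2]); pose(p,"caul",.036,[484,328,-2])
for n in("red_weight","blue_weight"):
    print(n,[(round(k["score"],2),proj(p,k["pixel"],.058)[0].round(4)) for k in nets.tip_of(p,n)[:2]])
pose(t,"walnut_front",.024,[556,-110,-5]); pose(t,"cherry_front",.018,[485,328,-2])
for n,z in(("glue_bottle",.05),("bit_block",.03)): find(t,n,z)
```

```text
[0.46379103 0.32739365 0.28093383] [-0.5235763   0.07216492  0.1815054 ]
press_base 0.83 22124 [485.17 327.74  -2.03] 0.036
caul 0.7 7455 [485.76 325.94  -1.81] 0.022
red_weight [(0.67, array([0.4327, 0.3266, 0.058 ]))]
blue_weight []
walnut_front 0.62 2196 [ 556.23 -109.81   -4.99] 0.048
cherry_front 0.58 2294 [485.07 329.39  -1.79] 0.033
glue_bottle 0.98 [ 704.4 -284.4] 105.2 68.6 -30.1 n 1 812
bit_block 0.75 [698.3 294.9] 105.7 74.9 -73.1 n 1 980
```

View pics/end.png

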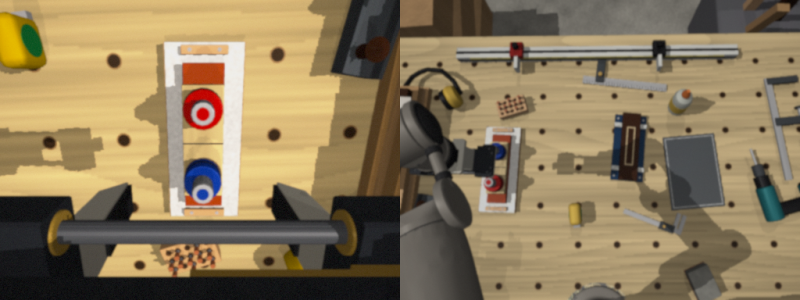

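All as asked: weights stand on the caul at (202,108) and (203,180), walnut lies on the rack at (629,147), and the mat is empty. Handing in.

```bash
python3 -c "
from cell import robot
print(robot.hand_in())"
```

```text
the job is handed in; nothing more can be done
None
```

The job is done and handed in, at about 69 s of the 144 s allowed. I moved the blue weight, the red weight and then the caul onto the mat. The walnut front went onto the rack and the cherry front onto the press base. The caul went back on the cherry, with blue over the far end and red over the near end as before. I lowered each piece until the wrist force showed contact (at most about 8 N) before letting go.

Last checks:
- **Walnut on the rack:** about 1.5 mm from centre across the bars and about 1 mm along them. It is square to within about 0.1° by the wrist camera.
- **Cherry on the press base:** within 0.5 mm lengthwise and about 2 mm sideways of the base's middle, and square to about 0.2°.
- **Caul:** within about 0.6 mm of the base's middle along its length.
- **Glue bottle and router-bit block:** both found within about 2 mm of their first positions, so undisturbed.

Checks that failed or disagreed:
- The top camera read about 2–3 mm further in y than the wrist camera, so I relied on the wrist camera.
- In the final wrist picture the network did not report the blue weight. It shows plainly in place in the picture I viewed, standing on the caul.

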